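# Hang a dip basket to drain from an S-hook in a notched drain bar

### The job

Take the S-hook off the front rail of the plywood bin and hang it on the drain stand's notched bar, seated right down in one of the notches between the uprights (feel for the notch along the bar; press gently, never harder than a kilo and a half), and let go of it. Then hang the wire basket of cleaned bolts by its bail in the hook's lower curl, keeping it upright, and leave it hanging still over the drip tray with nothing else on the bench disturbed.

Things in the scene. Friction and masses are not known exactly. Their poses are not given: they have to be found in the camera images.
- hook_mid (a point): Middle of the loose S-hook: plain 8 mm steel rod, 140 mm tall, 48 wide, 0.12 kg, hung over the top rail (8 mm thick, 14 deep, top 165 mm up) of the plywood bin's open front. The S lies in its x-z plane; z up, x into the bin. Curls: centres at z = +46 and -46 mm, 20 mm to the rod's centre line. Upper curl open downward, tip at x +20, z +46; lower open upward, tip at x -20, z -46; straight diagonal between.
- hook_back (a point): Back of the S-hook's upper curl, 20 mm on the -x (robot) side of the hook's middle and 46 mm above it (axes as the hook), on the rod's centre line. The rod runs upright here, clear of the rail on the robot's side, and can be pinched across its 8 mm along y from above.
- hook_crown (a point): Rod's centre line at the top of the S-hook's upper curl, 66 mm above the hook's middle; the rod's underside is 4 mm lower. Axes as the hook.
- hook_seat (a point): Where the centre of the basket's bail rod lies once it rests in the bottom of the S-hook's lower curl: 59 mm below the hook's middle. To get there it passes over the lower tip from the -x (robot) side. Axes as the hook.
- stand: Drain stand, fixed. Origin on the bench midway between its uprights; z up, y along the bar, x level across it, away from the robot. 22 mm square uprights at y = -200 and +200 mm, with clamps for the bar; drip tray 125 x 345 x 20 mm between them.
- bar_mid (a point): Fixed point of the stand, level with the top edge of its notched steel bar, 295 mm above the bench, midway between the uprights; axes as the stand. Bar 8 mm thick (x), 14 deep, rigid. Its 90-degree V notches (12 mm wide, 6 deep) come every 60 mm along y, but the bar was slid endways by up to 30 mm either way: their places are not measured. Hook crown: 4.5 mm above this on the flat edge, level with it in a notch.
- basket_mid (a point): Middle (63.5 mm above the underside) of the loose wire basket of bolts (fixed in it): 80 (x) x 90 (y) x 46 mm high, z up, 0.2 to 0.45 kg. Over it stands a rigid bail of 6 mm rod in the basket's y-z plane: upright legs at y = -22 and +22 mm, from 72 to 119 mm above the underside, then a shallow peak. Both legs can be pinched together along y (50 mm wide).
- basket_bail (a point): Rod centre at the peak of the basket's bail, 127 mm above the underside, 63.5 mm above its middle. Axes as the basket.
Mind the look-alikes: they are no part of the job. Leave any green look-alike of the part that bears hook_mid alone. Of the things that look like the part that bears basket_mid, take the one that is farthest to the robot's right at the start.

How it is judged:
On the way:
1. the S-hook is seated in a notch of the bar and has been let go, with nothing hung on it yet (z of hook_crown in the frame of stand between 0.291 and 0.2968 m and x of hook_crown in the frame of stand between -0.009 and 0.009 m and y of hook_crown in the frame of stand between -0.18 and 0.18 m and contact force between hook and stand above 0.3 N and angle between hook_mid's own z axis and vertical below 0.2 rad and contact force between each of the fingers, basket and hook below 0.05 N and linear speed of hook below 0.05 m/s), for 0.3 s.
At the end, for the whole second after the job is handed in: The hook sits in a notch between the uprights (crown under 296.8 mm above the bench, within 9 mm of the bar's plane, upright to 0.2 rad); the basket's bail rests in its lower curl (within 10 mm of the bottom), basket upright to 0.2 rad, clear of the stand, at rest, let go (z of hook_crown in the frame of stand between 0.291 and 0.2968 m and x of hook_crown in the frame of stand between -0.009 and 0.009 m and y of hook_crown in the frame of stand between -0.18 and 0.18 m and contact force between hook and stand above 0.3 N and angle between each of hook_mid, basket_mid's own z axis and vertical below 0.2 rad and distance between basket_bail and hook_seat below 0.01 m and contact force between basket and hook above 1 N and contact force between basket and stand below 0.05 N and height (world z) of basket_bail above 0.155 m and linear speed of each of basket, hook below 0.04 m/s); the robot touches nothing.
It fails at once if the S-hook is pressed against the stand or bar with more than 15 N (contact force between hook and stand above 15 N).
It fails at once if the basket is tipped more than 0.6 rad, so that bolts could fall out (angle between basket_mid's own z axis and vertical above 0.6 rad).
It fails at once if the basket knocks the stand with more than 10 N (contact force between basket and stand above 10 N).
It fails at once if another thing on the bench (wrench, oil filter, pulley, jar, cup, hammer or screwdriver) is shifted by more than 30 mm (distance of any of wrench, oil_filter, pulley, grease_jar, tin_cup, hammer, screwdriver from where it was at the start of the episode above 0.03 m).
It also fails if it takes over 70 s, if anything falls off the work surface, if the arm or the gripper's body presses on something with over 40 N, if the wrist force passes 120 N, or if a joint passes its speed limit or range.

### The arm

A 6-joint arm with a two-finger parallel gripper is mounted at the origin on the work surface. World frame = base frame: x ahead of the robot, y to its left, z up, the work surface at z = 0. Lengths are in m, angles in rad, forces in N, time in s.
With the tool pointing down it reaches from about 0.275 to 0.75 m from the base axis. Payload 10.2 kg.
Tool frame: the origin (TCP) lies between the finger pads; the fingertips stand 17 mm ahead of it and the grasp point (between the pads) lies 2 mm behind it; z points along the fingers, x is the direction in which the jaws open and shut, and the axes are right-handed (so a half turn about z gives the same grasp; the last joint's range is limited). The gripper opens to 88 mm and grips with 3 to 60 N. Pads are 18 mm wide; open, the fingers measure 123 mm over their backs; the gripper's body (75 mm by 187 mm) begins 45 mm behind the grasp point.
Start: joints at [-1.432, 0.313, 1.498, -0, 1.331, -0.223], TCP at [0.186, -0.491, 0.256] pointing down, gripper open.
Joint ranges: [-2.94, 2.94], [-0.97, 2.17], [0.19, 2.56], [-1.23, 4.37], [0.02, 3.11], [-2.88, 2.88]. Speed limits (rad/s): [2.39, 2.39, 3.01, 3.14, 3.14, 3.14].

### API

Orientations are given as a unit quaternion [x, y, z, w].
In Python, from station import sensors, get_image, camera_info, order gives the robot as it stands. The module is installed in compiled form; this text tells all that it offers.
- The arm moves only by the tool servo_tool, never from a script. Its argument "motion" is one flat list of numbers, 7 for each row, row after row: the opening, from 0 (shut) to 1 (fully open), then the shift along the tool's x, y, z in m, then the turn, a rotation vector about the tool's x, y, z in degrees. In form: [claw, tx, ty, tz, rx, ry, rz, claw, tx, ty, tz, rx, ry, rz, ...]. A call has 1 to 20 rows; each row shifts and turns the pose as measured when the row begins, along the tool's axes as they then stand; what a row does not reach is not made up. A row lasts 1/10 s, in which the tool goes at most 50 mm and 8.59 degrees, less where a joint would pass 70% of its speed; a pose out of reach is approached as far as the arm can. A call is refused whole if a number of a shift passes 0.05 or a number of a turn 8.59, either way. A call with a gripper value outside its range is refused whole. The fingers move at their own pace and stop on an object; "squeeze" is the grip in N (left out, the last holds). Time passes only in rows, so rows that do not move let the fingers close. It gives the time, the measured TCP pose, the force and the opening at its end, in the units of the state.
- sensors.observe(): the state, without advancing time (a new reading comes with each control period).
- get_image(name): name is "side" or "top" or "wrist"; returns the picture (480x640x3 uint8, red, green, blue); there is no depth.
- camera_info(name): a dict with "vfov" (degrees; the focal length in pixels is half the picture's height over the tangent of half this angle, whatever the lens; pixels are square), "cx", "cy" (the principal point, pixels), "k1" (the pictures are not rectified: a ray, as slopes to the right and down, at radius r is drawn at 1 + k1 r^2 times it, then the intrinsics apply), "world_from_camera" (4x4, takes a point from camera to world coordinates). Camera axes: x right, y down, z forward; pixel columns grow to the right and rows downward; lengths in m; the calibration is good to about 2 mm. A picture is of the moment at which its call begins: read the wrist's pose just before it. camera_info takes no time and is no camera call; for the wrist camera it gives the pose at the moment of the call.
- order.job_done(): hands the job in, once; it reports no verdict.
The state is a dict: "time_s": time; "qpos": joint angles; "qvel": joint speeds; "effort": joint torques, N m; "eef_pos": TCP position; "tcp_rot": TCP orientation; "wrist_force": force on the tool from outside, world axes, zero at the start; "ft_torque": the same for the moment, N m; "grip_width": opening from 0.0 (shut) to 1.0 (fully open).
Only numpy, scipy, OpenCV 4.12 (cv2) and the standard library are available. Lean on these libraries where they do the work, as an engineer would, in place of code of your own. Each camera call takes 0.05 s, during which the arm holds its last target.

## Working session

There is one attempt and no reset: what is moved stays moved. The work goes in short steps, Python scripts to look and compute and a tool call to move; the robot and the scene stay as the last step left them, time stands still between calls to the robot, and variables do not carry over. Pictures are saved under pics/ and viewed, and the job is handed in when it is done.

Besides the shell and the picture viewer there is one more tool, called after "Request:" as name(argument=value, ...) on one line, values as JSON. servo_tool: Moves the arm, as the interface text tells. Its arguments: {"type":"object","properties":{"motion":{"type":"array","items":{"type":"number"}},"squeeze":{"type":"number"}},"required":["motion"]}

```bash
ls; mkdir -p pics
cat > h.py <<'E'
import numpy as np, cv2
from station import sensors, get_image, camera_info, order
from scipy.spatial.transform import Rotation as R
def snap(n,f):
    info=camera_info(n); im=get_image(n); cv2.imwrite('pics/'+f+'.png',im[:,:,::-1]); np.savez('pics/'+f+'.npz',**{k:np.array(v) for k,v in info.items()}); return im,info
def ld(f):
    z=np.load('pics/'+f+'.npz'); return {k:(z[k] if z[k].ndim else float(z[k])) for k in z.files if z[k].dtype.kind in 'fi'}
def ray(i,u,v):
    f=240/np.tan(np.radians(float(i['vfov']))/2)
    d=np.array([(u-i['cx'])/f,(v-i['cy'])/f]); rd=np.hypot(*d); r=rd
    for _ in range(50): r=rd/(1+i['k1']*r*r)
    if rd>0: d=d*r/rd
    T=np.array(i['world_from_camera']); return T[:3,3],T[:3,:3]@np.array([d[0],d[1],1.])
def plane(i,u,v,val,ax=2):
    o,d=ray(i,u,v); return o+d*(val-o[ax])/d[ax]
def tri(i1,p1,i2,p2):
    o1,d1=ray(i1,*p1);o2,d2=ray(i2,*p2)
    s=np.linalg.lstsq(np.c_[d1,-d2],o2-o1,rcond=None)[0]
    a=o1+d1*s[0];b=o2+d2*s[1]; return (a+b)/2,np.linalg.norm(a-b)
def proj(i,p):
    f=240/np.tan(np.radians(float(i['vfov']))/2)
    T=np.linalg.inv(np.array(i['world_from_camera'])); c=T[:3,:3]@np.array(p)+T[:3,3]
    d=c[:2]/c[2]; d=d*(1+i['k1']*(d@d)); return d*f+np.array([i['cx'],i['cy']])
def st():
    s=sensors.observe(); print(s['time_s'],np.round(s['eef_pos'],4),np.round(R.from_quat(s['tcp_rot']).as_matrix(),3).tolist(),'F',np.round(s['wrist_force'],2),'g',round(s['grip_width'],3),'q',np.round(s['qpos'],3)); return s
E
python3 - <<'E'
from h import *
for n in ['side','top','wrist']:
    im,i=snap(n,n+'0'); print(n,i)
st()
E
```

```text
pics
side {'vfov': 57.011906656069044, 'cx': 321.10819935125016, 'cy': 239.5101868029902, 'k1': -0.08058201166021386, 'world_from_camera': array([[-0.99195977, -0.0700467 ,  0.10540058,  0.41775216],
       [-0.12618393,  0.61105421, -0.7814668 ,  0.62283026],
       [-0.00966629, -0.78848349, -0.61497996,  0.67244455],
       [ 0.        ,  0.        ,  0.        ,  1.        ]])}
top {'vfov': 42.83139679690349, 'cx': 327.23857785238823, 'cy': 235.2813660692156, 'k1': -0.10000615532267443, 'world_from_camera': array([[-0.10138879, -0.97139103,  0.21475518,  0.25095107],
       [-0.9948442 ,  0.09949919, -0.01961968,  0.01318057],
       [-0.00230959, -0.21563716, -0.97647083,  1.284991  ],
       [ 0.        ,  0.        ,  0.        ,  1.        ]])}
wrist {'vfov': 71.9058031172974, 'cx': 321.4016506529203, 'cy': 239.16746512200774, 'k1': -0.06262307553912073, 'world_from_camera': array([[ 0.35370428, -0.89027991, -0.28687098,  0.26040643],
       [-0.93535673, -0.33699764, -0.10742618, -0.46285114],
       [-0.00103547,  0.3063238 , -0.95192681,  0.38406317],
       [ 0.        ,  0.        ,  0.        ,  1.        ]])}
0.15 [ 0.1858 -0.4909  0.2553] [[0.354, -0.935, -0.0], [-0.935, -0.354, 0.001], [-0.001, -0.0, -1.0]] F [ 0.12  0.57 -0.3 ] g 0.998 q [-1.432  0.313  1.498  0.     1.331 -0.223]
```

View pics/side0.png

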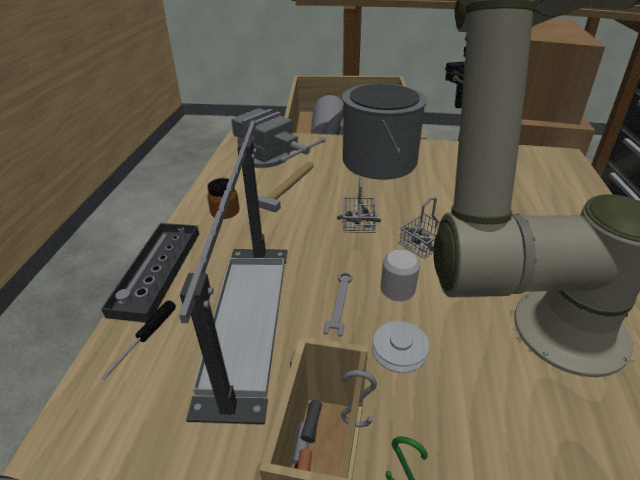

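View pics/top0.png

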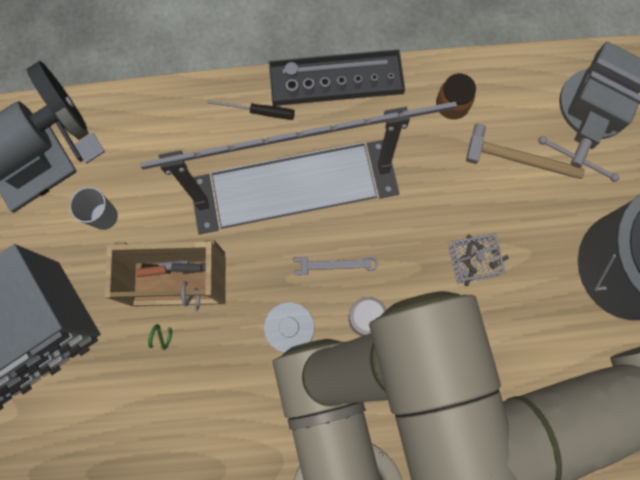

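View pics/wrist0.png

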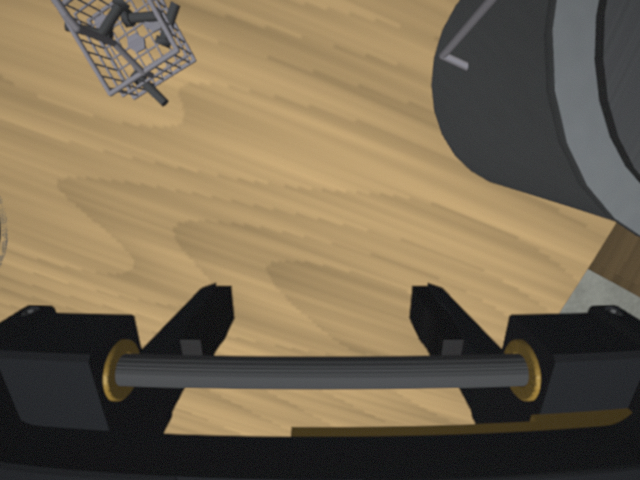

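Side view (also top): hooks are grey on the bin rail at side (358,398) and green on the bench at (405,460), so I take the grey one. Baskets are at side (360,215) and (418,238). I'll check positions with crops.

Run:
```python
from h import *
s=cv2.imread('pics/side0.png');t=cv2.imread('pics/top0.png')
a=cv2.resize(s[165:265,310:450],None,fx=4,fy=4,interpolation=cv2.INTER_CUBIC)
b=cv2.resize(s[335:480,260:440],None,fx=3,fy=3,interpolation=cv2.INTER_CUBIC)
c=cv2.resize(t[230:360,100:240],None,fx=4,fy=4,interpolation=cv2.INTER_CUBIC)
d=cv2.resize(t[95:180,130:470],None,fx=2.3,fy=2.3,interpolation=cv2.INTER_CUBIC)
e=cv2.resize(t[220:300,430:530],None,fx=4,fy=4,interpolation=cv2.INTER_CUBIC)
for n,x in zip('abcde',[a,b,c,d,e]): cv2.imwrite(f'pics/c_{n}.png',x)
i=ld('side0');
for p in [(360,232),(418,250)]: print(plane(i,*p,0.0))
```

```text
[ 0.43922339 -0.27347274  0.        ]
[ 0.29654202 -0.21752216  0.        ]
```

View pics/c_a.png

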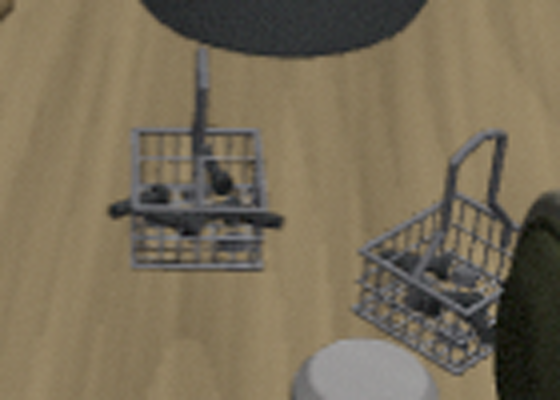

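View pics/c_b.png

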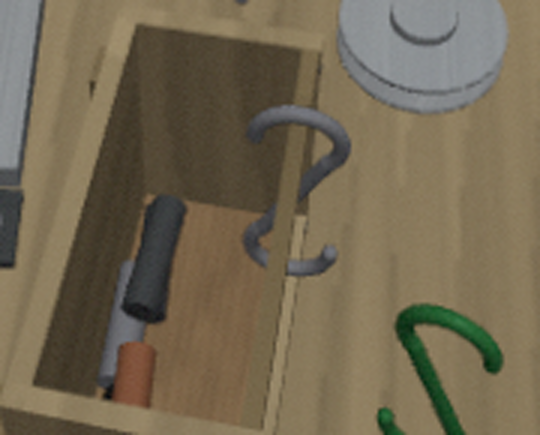

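View pics/c_c.png

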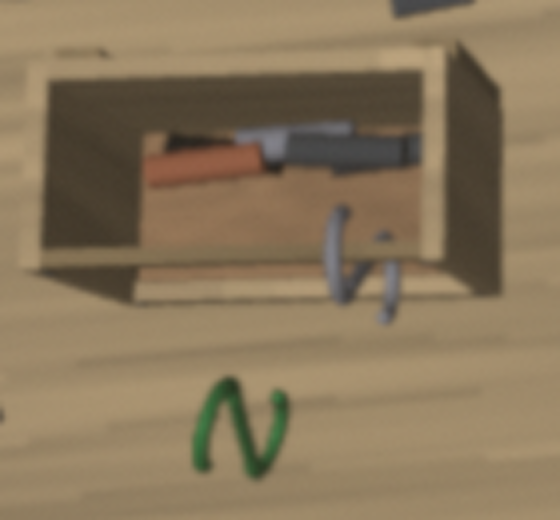

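View pics/c_d.png

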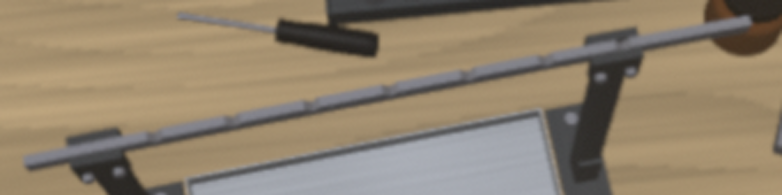

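View pics/c_e.png

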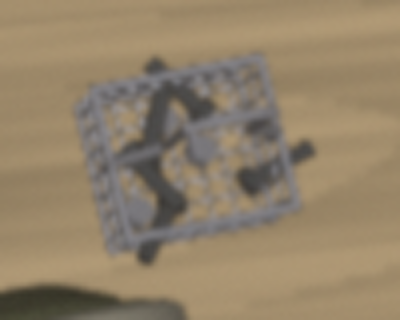

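Side crop: basket A is at (360,215) with y≈-0.27, basket B at (418,238) with y≈-0.21. A is the farthest right, so A it is. The top crop shows six notches along the bar, at crop x of about 152, 233, 311, 388, 465 and 545.

Run:
```python
from h import *
T=ld('top0');S=ld('side0')
P=lambda *a:np.round(plane(*a),4)
print('rail L,R',P(T,100+45/4,230+255/4,.165),P(T,100+425/4,230+250/4,.165))
print('crown top',P(T,100+333/4,230+255/4,.169))
print('back tri',tri(S,(376,385),T,(186,305)))
print('tip tri',tri(S,(343.5,380),T,(185.3,283)))
# bar ends & notches
print('bar ends', tri(S,(187,318),T,(143,164)), tri(S,(253,125),T,(457,104)))
for x,y in [(152,133),(233,119),(311,103),(388,88),(465,73),(545,60)]:
    print('notch',P(T,130+x/2.3,95+y/2.3,.292))
# base plates, tray corners
print('tray corners',[P(T,*p,.02) for p in [(212,172),(367,144),(377,196),(220,227)]])
# basket
print('basket rim corners', [P(T,430+x/4,220+y/4,.046) for x,y in [(82,100),(262,57),(298,205),(118,248)]])
print('bail leg/peak',[P(T,430+x/4,220+y/4,.119) for x,y in [(120,160),(275,117)]])
print('peak tri', tri(S,(360.5,178),T,(430+200/4,220+137/4)))
# circles
```

```text
rail L,R [0.4273 0.4021 0.165 ] [0.4124 0.2238 0.165 ]
crown top [0.4137 0.2658 0.169 ]
back tri (array([0.39382452, 0.26703506, 0.14685108]), np.float64(0.0029335499728409954))
tip tri (array([0.43695004, 0.26545754, 0.14818391]), np.float64(0.0005533919259583041))
bar ends (array([0.62534257, 0.29757247, 0.28623154]), np.float64(0.007387941062232383)) (array([ 0.68498651, -0.26086075,  0.28178537]), np.float64(0.0018506906783124298))
notch [0.6373 0.2036 0.292 ]
notch [0.6419 0.142  0.292 ]
notch [0.6484 0.0827 0.292 ]
notch [0.6543 0.024  0.292 ]
notch [ 0.6604 -0.0348  0.292 ]
notch [ 0.6648 -0.0962  0.292 ]
tray corners [array([0.6952, 0.2231, 0.02  ]), array([ 0.7244, -0.1199,  0.02  ]), array([ 0.6043, -0.1274,  0.02  ]), array([0.5704, 0.2133, 0.02  ])]
basket rim corners [array([ 0.4769, -0.2639,  0.046 ]), array([ 0.4898, -0.3616,  0.046 ]), array([ 0.4105, -0.3679,  0.046 ]), array([ 0.3983, -0.2714,  0.046 ])]
bail leg/peak [array([ 0.4322, -0.2618,  0.119 ]), array([ 0.4454, -0.3411,  0.119 ])]
peak tri (array([ 0.44075148, -0.29721757,  0.14126912]), np.float64(0.009860575815236774))
```

Request:
servo_tool(motion=[0.5, 0, 0, -0.033, 0, 0, 8.3, 0.5, 0, 0, -0.033, 0, 0, 8.3, 0.5, 0, 0, -0.033, 0, 0, 8.3, 0.5, -0.038, -0.027, 0, 0, 0, 0, 0.5, -0.038, -0.027, 0, 0, 0, 0, 0.5, -0.038, -0.027, 0, 0, 0, 0, 0.5, -0.038, -0.027, 0, 0, 0, 0, 0.5, -0.038, -0.027, 0, 0, 0, 0, 0.5, -0.038, -0.027, 0, 0, 0, 0, 0.5, -0.038, -0.027, 0, 0, 0, 0, 0.5, -0.038, -0.027, 0, 0, 0, 0])

```text
time_s: 1.25
eef_pos: [0.4337, -0.2002, 0.3569]
tcp_rot: [-0.671, 0.742, 0.003, 0.002]
wrist_force: [0.4, -0.6, -0.1]
grip_width: 0.5
```

Run:
```python
from h import *
st()
```

```text
1.25 [ 0.4337 -0.2002  0.3569] [[-0.101, -0.995, -0.001], [-0.995, 0.101, 0.006], [-0.006, 0.002, -1.0]] F [ 0.43 -0.56 -0.11] g 0.5 q [-0.681  0.154  1.437  0.004  1.555  0.991]
```

Request:
servo_tool(motion=[0.5, -0.0445, 0.008, 0, 0, 0, 0, 0.5, -0.0445, 0.008, 0, 0, 0, 0, 0.5, -0.0445, 0.008, 0, 0, 0, 0, 0.5, -0.0445, 0.008, 0, 0, 0, 0, 0.5, -0.0445, 0.008, 0, 0, 0, 0, 0.5, -0.0445, 0.008, 0, 0, 0, 0, 0.5, -0.0445, 0.008, 0, 0, 0, 0, 0.5, -0.0445, 0.008, 0, 0, 0, 0, 0.5, -0.0445, 0.008, 0, 0, 0, 0, 0.5, -0.0445, 0.008, 0, 0, 0, 0])

```text
time_s: 2.25
eef_pos: [0.3955, 0.2687, 0.3585]
tcp_rot: [-0.671, 0.742, 0.005, 0.002]
wrist_force: [1.2, -0.4, 0.7]
grip_width: 0.503
```

Run:
```python
from h import *
st()
snap('wrist','w1');snap('side','s1');snap('top','t1')
```

```text
2.25 [0.3955 0.2687 0.3585] [[-0.1, -0.995, -0.004], [-0.995, 0.1, 0.009], [-0.009, 0.005, -1.0]] F [ 1.17 -0.38  0.66] g 0.503 q [0.346 0.152 1.436 0.01  1.554 2.017]
```

View pics/w1.png

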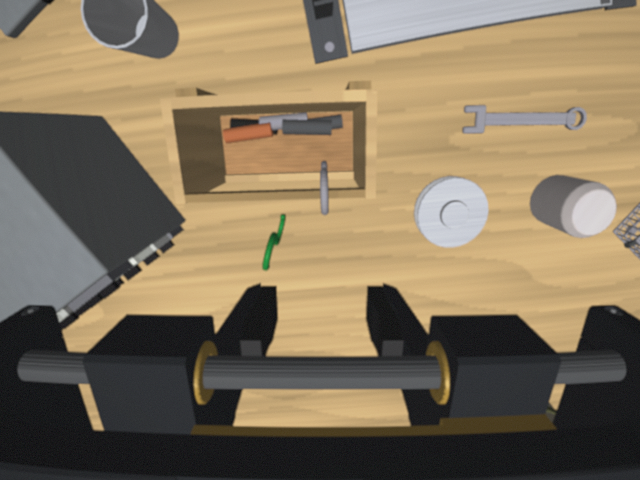

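View pics/s1.png

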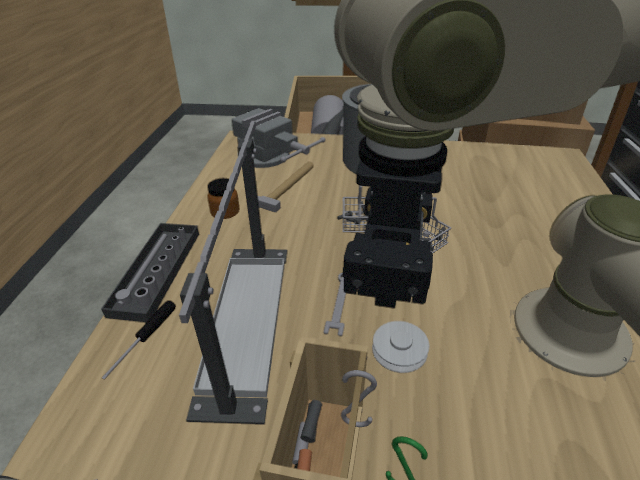

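View pics/t1.png

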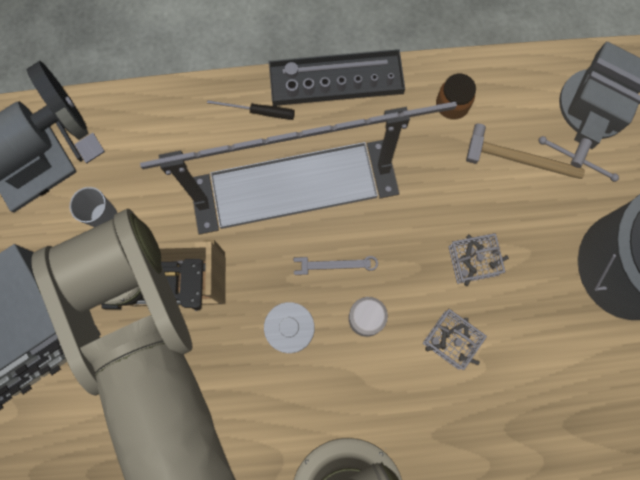

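Wrist view: the hook is seen nearly edge-on at (323,165–212) over the rail, and the green one is at (273,240). I'll crop for accuracy.

Run:
```python
from h import *
s=cv2.imread('pics/w1.png')
cv2.imwrite('pics/c_w1.png',cv2.resize(s[150:225,270:390],None,fx=6,fy=6,interpolation=cv2.INTER_CUBIC))
```

```text
(no output)
```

View pics/c_w1.png

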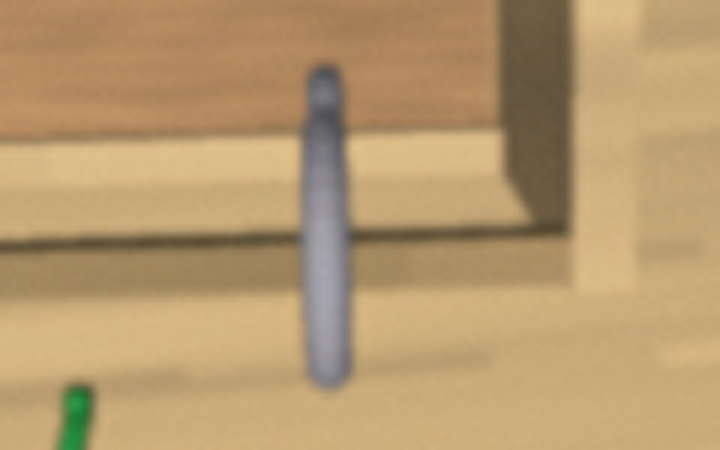

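Run:
```python
from h import *
W=ld('w1');S=ld('side0')
print('back', plane(W,270+329/6,150+375/6,.155))
print('tip', plane(W,270+324/6,150+115/6,.149))
print('crown line', plane(W,270+326/6,150+250/6,.169))
print('rail front edge ends', plane(W,270,150+290/6,.165),plane(W,270+570/6,150+285/6,.165))
print('rail back edge ends', plane(W,270,150+247/6,.165),plane(W,270+560/6,150+230/6,.165))
print(tri(W,(270+329/6,150+380/6),S,(376,385)))
s=st()
M=R.from_quat(s['tcp_rot']).as_matrix()
```

```text
back [0.39593313 0.26682526 0.155     ]
tip [0.43919841 0.26342253 0.149     ]
crown line [0.41990405 0.26497782 0.169     ]
rail front edge ends [0.41798982 0.31909187 0.165     ] [0.40953936 0.2257833  0.165     ]
rail back edge ends [0.42504913 0.31804966 0.165     ] [0.41874655 0.22684185 0.165     ]
(array([0.39263293, 0.26703835, 0.14614996]), np.float64(0.0005710994220028695))
2.4 [0.3955 0.2685 0.358 ] [[-0.096, -0.995, -0.005], [-0.995, 0.096, 0.009], [-0.008, 0.006, -1.0]] F [-0.05 -0.39  0.2 ] g 0.504 q [0.346 0.153 1.436 0.01  1.554 2.013]
```

Request:
servo_tool(motion=[0.5, 0.001, -0.001, 0.03, 0.33, 0.5, 0, 0.5, 0.001, -0.001, 0.045, 0, 0, 0, 0.5, 0, 0, 0.045, 0, 0, 0, 0.5, 0, 0, 0.04, 0, 0, 0, 0.5, 0, 0, 0.02, 0, 0, 0])

```text
time_s: 2.9
eef_pos: [0.3999, 0.2616, 0.175]
tcp_rot: [-0.67, 0.742, -0.003, 0.003]
wrist_force: [1.2, -0.4, 1.3]
grip_width: 0.5
```

Run:
```python
from h import *
st()
snap('wrist','w2');snap('side','s2')
s=cv2.imread('pics/s2.png');cv2.imwrite('pics/c_s2.png',cv2.resize(s[280:460,270:450],None,fx=3,fy=3))
```

```text
2.9 [0.3999 0.2616 0.175 ] [[-0.101, -0.995, 0.008], [-0.995, 0.101, 0.0], [-0.001, -0.008, -1.0]] F [ 1.23 -0.4   1.34] g 0.5 q [ 0.335  0.291  1.753 -0.003  1.09   2.008]
```

View pics/w2.png

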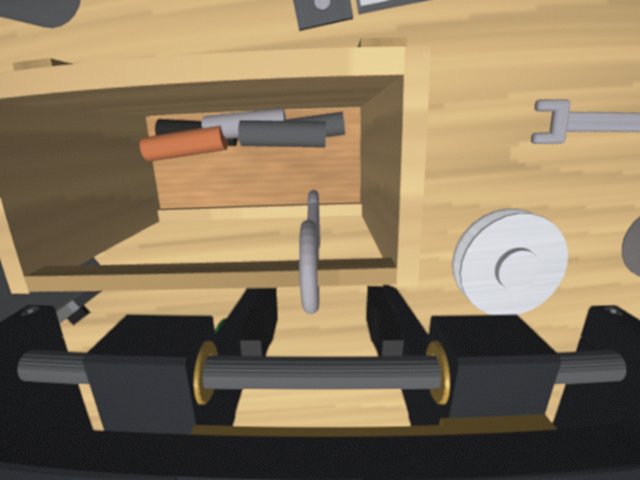

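View pics/c_s2.png

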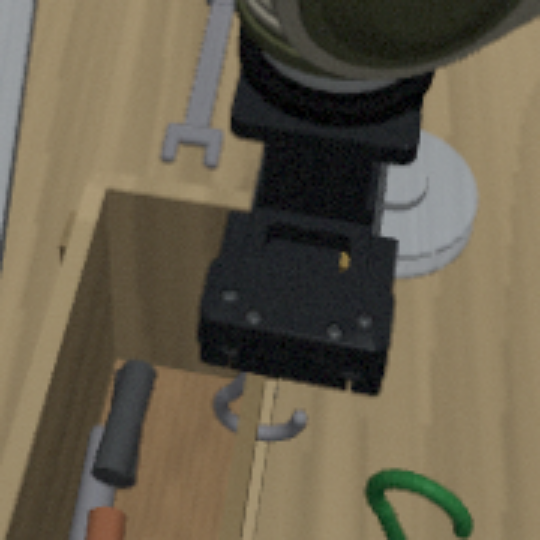

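Request:
servo_tool(motion=[0.5, -0.005, 0.0035, 0.005, -0.4, 0, 0, 0.5, 0, 0, 0.012, 0, 0, 0, 0.5, 0, 0, 0.01, 0, 0, 0])

```text
time_s: 3.3
eef_pos: [0.3992, 0.2668, 0.151]
tcp_rot: [-0.67, 0.743, -0.001, 0.003]
wrist_force: [0.9, 0.3, -0.1]
grip_width: 0.501
```

Run:
```python
from h import *
st()
snap('wrist','w3')
```

```text
3.3 [0.3992 0.2668 0.151 ] [[-0.103, -0.995, 0.006], [-0.995, 0.103, 0.003], [-0.003, -0.006, -1.0]] F [ 0.87  0.32 -0.06] g 0.501 q [0.344 0.328 1.774 0.    1.033 2.018]
```

View pics/w3.png

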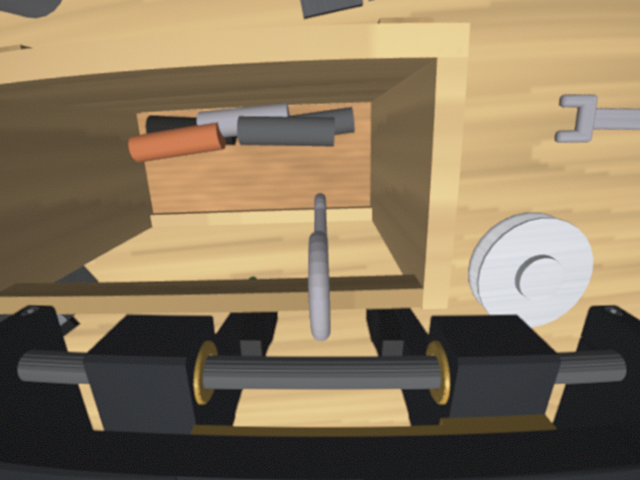

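Request:
servo_tool(motion=[0.5, 0, 0.002, 0.004, -0.3, 0, 0, 0.25, 0, 0, 0, 0, 0, 0, 0.0, 0, 0, 0, 0, 0, 0, 0.0, 0, 0, 0, 0, 0, 0, 0.0, 0, 0, 0, 0, 0, 0], squeeze=35)

```text
time_s: 3.85
eef_pos: [0.3969, 0.267, 0.1459]
tcp_rot: [-0.67, 0.743, 0.001, 0.001]
wrist_force: [0.1, 0.3, 0.2]
grip_width: 0.162
```

Run:
```python
from h import *
st()
snap('wrist','w4')
```

```text
3.85 [0.3969 0.267  0.1459] [[-0.103, -0.995, -0.0], [-0.995, 0.103, 0.003], [-0.003, 0.001, -1.0]] F [0.1  0.3  0.19] g 0.162 q [0.345 0.334 1.781 0.003 1.026 2.017]
```

View pics/w4.png

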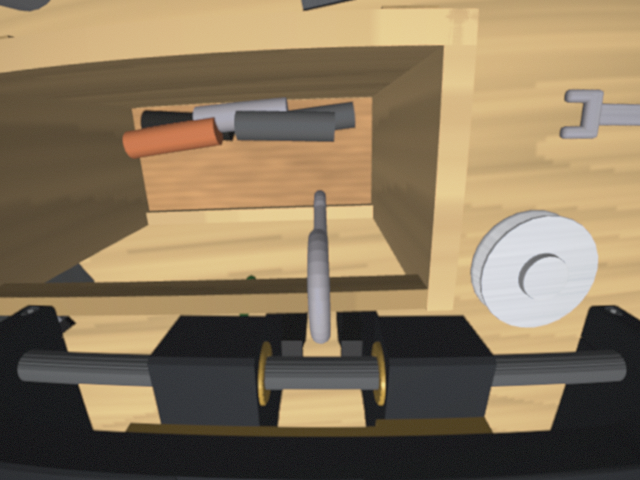

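Still closing; wait.

Request:
servo_tool(motion=[0.0, 0, 0, 0, 0, 0, 0, 0.0, 0, 0, 0, 0, 0, 0, 0.0, 0, 0, 0, 0, 0, 0])

```text
time_s: 4.2
eef_pos: [0.3968, 0.267, 0.146]
tcp_rot: [-0.67, 0.743, 0.001, 0.001]
wrist_force: [-0.3, -0.6, -1.2]
grip_width: 0.078
```

Run:
```python
from h import *
st()
```

```text
4.2 [0.3968 0.267  0.146 ] [[-0.103, -0.995, -0.0], [-0.995, 0.103, 0.003], [-0.003, 0.001, -1.0]] F [-0.3  -0.57 -1.2 ] g 0.078 q [0.345 0.334 1.781 0.003 1.026 2.017]
```

Request:
servo_tool(motion=[0.0, 0, 0, -0.012, 0, 0, 0, 0.0, 0, 0.006, -0.008, 0, 0, 0, 0.0, 0, 0, -0.008, 0, 0, 0, 0.0, 0, 0, 0, 0, 0, 0])

```text
time_s: 4.6
eef_pos: [0.3903, 0.2676, 0.177]
tcp_rot: [-0.67, 0.742, 0.001, 0.001]
wrist_force: [0.3, -1.4, -1.6]
grip_width: 0.079
```

Run:
```python
from h import *
st()
snap('wrist','w5')
snap('side','s5')
s=cv2.imread('pics/s5.png');w=cv2.imread('pics/w5.png')
cv2.imwrite('pics/c5.png',np.hstack([cv2.resize(s[280:460,270:450],None,fx=2.2,fy=2.2),cv2.resize(w[150:350,220:420],(396,396))]))
```

```text
4.6 [0.3903 0.2676 0.177 ] [[-0.103, -0.995, 0.0], [-0.995, 0.103, 0.003], [-0.003, 0.0, -1.0]] F [ 0.31 -1.35 -1.56] g 0.079 q [0.351 0.281 1.761 0.003 1.099 2.023]
```

View pics/c5.png

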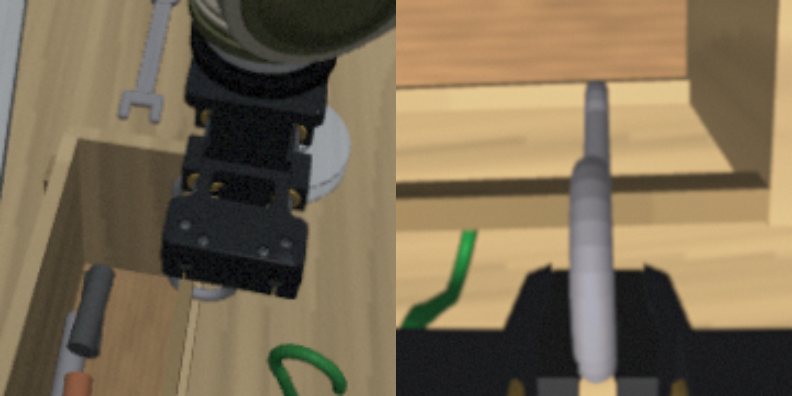

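Request:
servo_tool(motion=[0.0, 0, 0.02, 0, 0, 0, 0, 0.0, 0, 0.03, 0, 0, 0, 0, 0.0, 0, 0.01, -0.03, 0, 0, 0, 0.0, 0, 0, -0.05, 0, 0, 0, 0.0, 0, 0, -0.05, 0, 0, 0, 0.0, 0, 0, -0.05, 0, 0, 0, 0.0, 0, 0, 0, 0, 0, 0])

```text
time_s: 5.4
eef_pos: [0.3272, 0.2726, 0.3584]
tcp_rot: [-0.67, 0.743, 0.003, -0.004]
wrist_force: [0.6, 0.2, -1.4]
grip_width: 0.078
```

Run:
```python
from h import *
st()
snap('wrist','w6')
snap('side','s6')
```

```text
5.4 [0.3272 0.2726 0.3584] [[-0.103, -0.995, -0.009], [-0.995, 0.103, -0.001], [0.002, 0.009, -1.0]] F [ 0.63  0.17 -1.39] g 0.078 q [0.416 0.035 1.565 0.003 1.55  2.09 ]
```

View pics/w6.png

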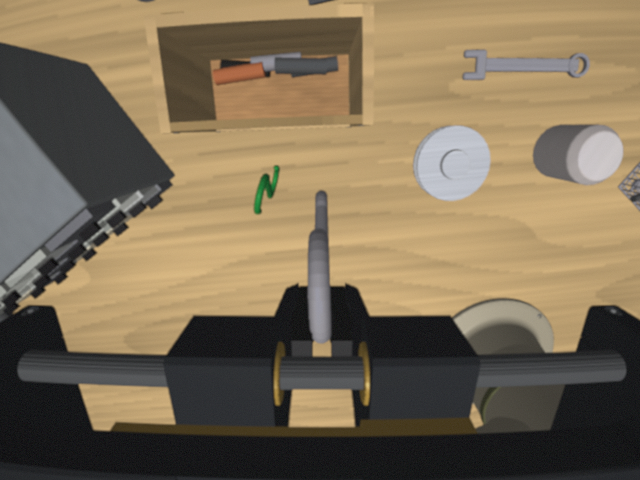

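View pics/s6.png

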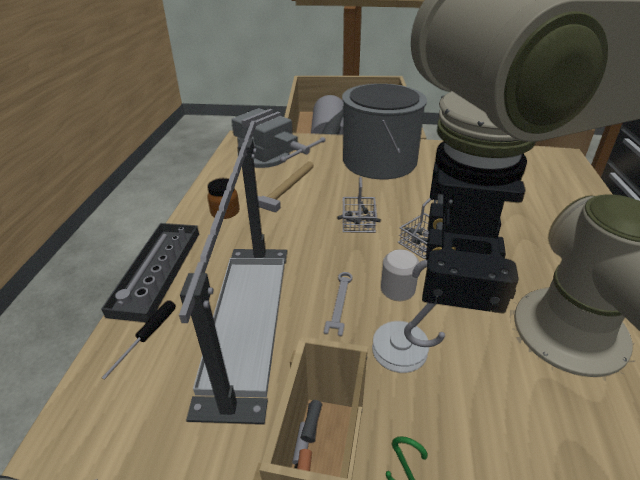

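Request:
servo_tool(motion=[0.0, 0, 0, 0, 0.25, 0, -5.5, 0.0, 0, 0, 0, 0.25, 0, -5.5, 0.0, 0.0375, -0.0293, 0.0, 0, 0, 0, 0.0, 0.0375, -0.0293, 0.0, 0, 0, 0, 0.0, 0.0375, -0.0293, 0.007, 0, 0, 0, 0.0, 0.0375, -0.0293, 0.007, 0, 0, 0, 0.0, 0.0375, -0.0293, 0.007, 0, 0, 0, 0.0, 0.0375, -0.0293, 0.007, 0, 0, 0, 0.0, 0.0325, -0.024, 0.007, 0, 0, 0, 0.0, 0, 0, 0, 0, 0, 0])

```text
time_s: 6.5
eef_pos: [0.5514, 0.0252, 0.2891]
tcp_rot: [0.742, -0.67, -0.015, 0.018]
wrist_force: [-0.7, -0.0, -0.5]
grip_width: 0.081
```

Run:
```python
from h import *
st()
snap('wrist','w7')
snap('side','s7')
```

```text
6.5 [0.5514 0.0252 0.2891] [[0.101, -0.994, -0.047], [-0.995, -0.101, -0.006], [0.002, 0.047, -0.999]] F [-0.71 -0.03 -0.46] g 0.081 q [-0.161  0.377  1.323 -0.014  1.487  1.31 ]
```

View pics/w7.png

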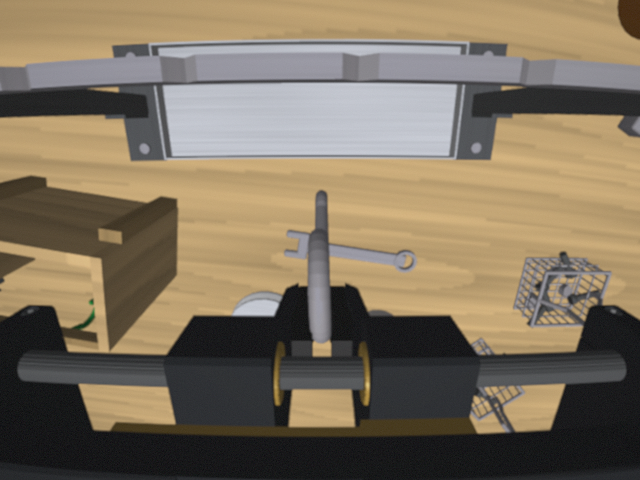

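View pics/s7.png

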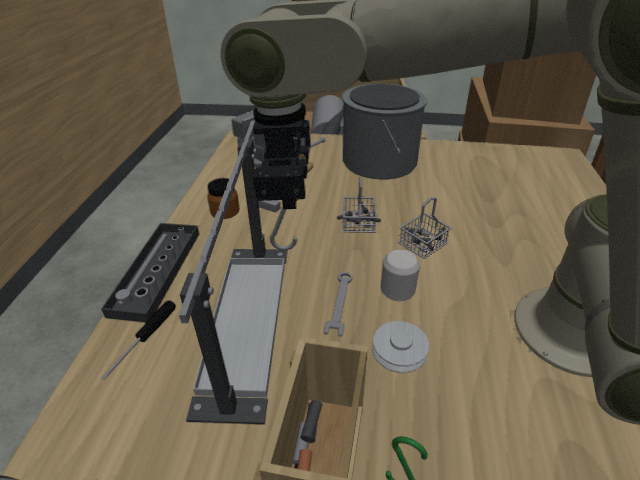

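Wrist view: notches show on the bar at about (178,67), (361,67) and (538,70). I'll crop.

Run:
```python
from h import *
s=cv2.imread('pics/w7.png')
cv2.imwrite('pics/c_w7.png',cv2.resize(s[40:100,140:400],None,fx=3,fy=3,interpolation=cv2.INTER_CUBIC))
```

```text
(no output)
```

View pics/c_w7.png

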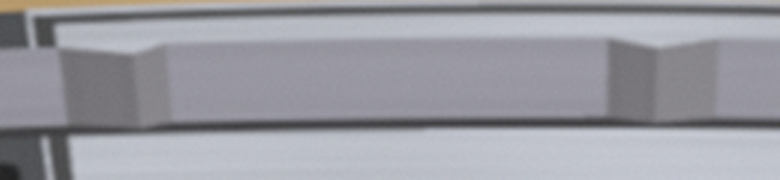

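Run:
```python
from h import *
W=ld('w7')
for pts in [[(609,40),(718,40),(608,120),(716,121)],[(62,49),(165,45),(68,127),(172,124)]]:
    q=np.array([plane(W,140+x/3,40+y/3,.295) for x,y in pts]); print(q.round(4).tolist(),q.mean(0).round(4))
# hook crown estimate
i=W
print('hook far tip px->', plane(W,321,193,.243))
s=st()
```

```text
[[0.6568, 0.0288, 0.295], [0.6581, 0.0171, 0.295], [0.6488, 0.028, 0.295], [0.65, 0.0161, 0.295]] [0.6534 0.0225 0.295 ]
[[0.6508, 0.0882, 0.295], [0.652, 0.0767, 0.295], [0.6428, 0.0878, 0.295], [0.644, 0.076, 0.295]] [0.6474 0.0822 0.295 ]
hook far tip px-> [0.59873545 0.03006787 0.243     ]
6.6 [0.5499 0.0283 0.291 ] [[0.104, -0.994, -0.045], [-0.995, -0.104, -0.006], [0.001, 0.045, -0.999]] F [-0.04  0.68 -1.31] g 0.079 q [-0.156  0.372  1.325 -0.013  1.488  1.312]
```

Request:
servo_tool(motion=[0.0, 0.005, 0, -0.01, 2.6, 0, 0, 0.0, 0.005, -0.015, 0, 0, 0, 0, 0.0, 0.004, -0.015, 0, 0, 0, 0, 0.0, 0, 0, 0, 0, 0, 0])

```text
time_s: 7.0
eef_pos: [0.5799, 0.0209, 0.304]
tcp_rot: [0.745, -0.667, 0.004, -0.003]
wrist_force: [0.9, 0.3, -1.2]
grip_width: 0.081
```

Run:
```python
from h import *
st()
snap('wrist','w8');snap('side','s8')
st()
s=cv2.imread('pics/s8.png');cv2.imwrite('pics/c_s8.png',cv2.resize(s[110:270,200:340],None,fx=4,fy=4,interpolation=cv2.INTER_CUBIC))
```

```text
7.0 [0.5799 0.0209 0.304 ] [[0.109, -0.994, 0.009], [-0.994, -0.109, 0.0], [0.001, -0.009, -1.0]] F [ 0.94  0.35 -1.17] g 0.081 q [-0.166  0.405  1.243  0.002  1.484  1.295]
7.1 [0.579  0.0212 0.304 ] [[0.109, -0.994, 0.008], [-0.994, -0.109, 0.0], [0.001, -0.008, -1.0]] F [ 0.1   0.39 -1.07] g 0.081 q [-1.660e-01  4.040e-01  1.246e+00  1.000e-03  1.484e+00  1.295e+00]
```

View pics/w8.png

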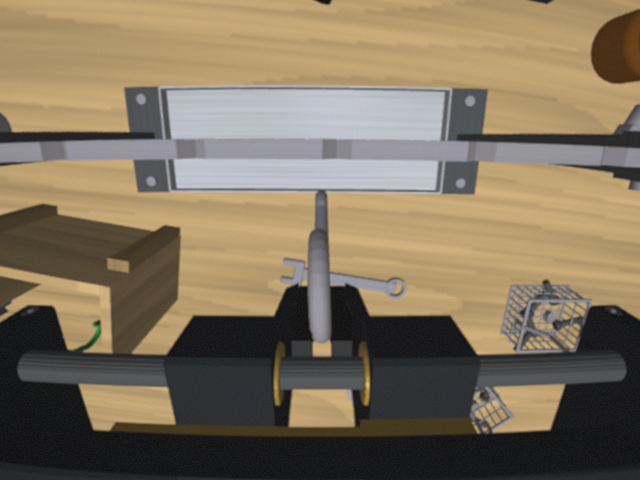

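View pics/c_s8.png

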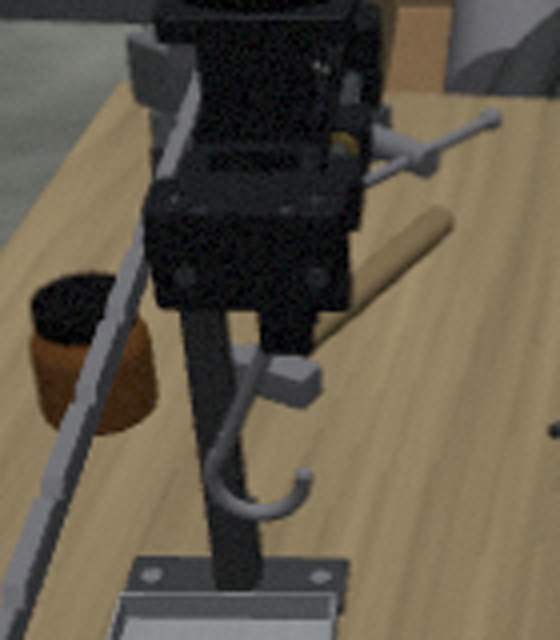

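Run:
```python
from h import *
W=ld('w8')
s=cv2.imread('pics/w8.png');cv2.imwrite('pics/c_w8.png',np.vstack([cv2.resize(s[130:170,240:440],None,fx=4,fy=4,interpolation=cv2.INTER_CUBIC),cv2.resize(s[180:350,220:420],None,fx=4,fy=2.3,interpolation=cv2.INTER_CUBIC)]))
tcp=np.array([.579,.0212,.304]);hx=np.array([.994,.109,0]);mid=tcp+hx*.02-np.array([0,0,.044])
for n,a,z in [('crown',0,66),('tip',20,46),('back',-20,46),('low right outer',24,-46),('low tip',-20,-46),('bottom',0,-66)]:
    print(n,proj(W,mid+hx*a/1000+np.array([0,0,z/1000])).round(1), proj(ld('s8'),mid+hx*a/1000+np.array([0,0,z/1000])).round(1))
```

```text
crown [320.2 307.1] [257.8 173. ]
tip [320.3 238.5] [246.7 183.9]
back [320.4 325.1] [271.3 183.8]
low right outer [320.6 191.9] [250.3 229.4]
low tip [320.7 254.1] [275.4 229.5]
bottom [320.7 219.7] [265.  238.5]
```

View pics/c_w8.png

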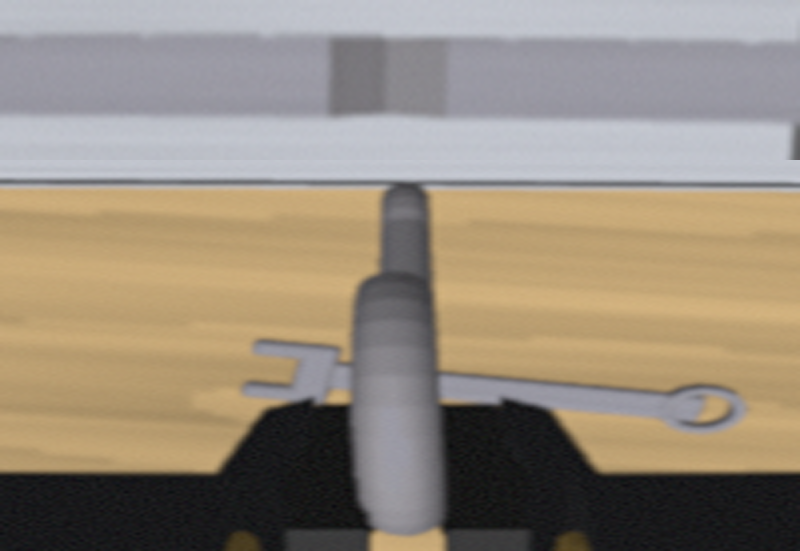

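Run:
```python
from h import *
W=ld('w8')
q=np.array([plane(W,240+x/4,130+y/4,.295) for x,y in [(330,36),(447,38),(330,112),(447,118)]]);print(q.round(4).tolist(),q.mean(0))
```

```text
[[0.6572, 0.0289, 0.295], [0.6583, 0.0171, 0.295], [0.6497, 0.0281, 0.295], [0.6504, 0.0161, 0.295]] [0.65388489 0.02254111 0.295     ]
```

Request:
servo_tool(motion=[0.0, 0.0025, -0.016, 0.001, -0.4, 0, 0, 0.0, 0.0025, -0.016, 0, 0, 0, 0, 0.0, 0.002, -0.014, 0, 0, 0, 0, 0.0, 0, 0, 0, 0, 0, 0])

```text
time_s: 7.5
eef_pos: [0.6235, 0.0216, 0.3058]
tcp_rot: [0.746, -0.666, 0.002, -0.001]
wrist_force: [-0.6, -0.1, -0.5]
grip_width: 0.074
```

Run:
```python
from h import *
st()
snap('wrist','w9');snap('side','s9')
st()
s=cv2.imread('pics/s9.png');w=cv2.imread('pics/w9.png')
cv2.imwrite('pics/c9.png',np.hstack([cv2.resize(s[110:260,190:310],(400,500)),cv2.resize(w[150:350,240:400],(400,500))]))
```

```text
7.5 [0.6235 0.0216 0.3058] [[0.113, -0.994, 0.005], [-0.994, -0.113, -0.001], [0.001, -0.005, -1.0]] F [-0.62 -0.11 -0.55] g 0.074 q [-0.153  0.513  1.079  0.     1.545  1.305]
7.6 [0.6227 0.0217 0.3062] [[0.113, -0.994, 0.005], [-0.994, -0.113, -0.001], [0.001, -0.004, -1.0]] F [-0.56  0.49 -1.63] g 0.08 q [-0.153  0.51   1.081  0.     1.545  1.305]
```

View pics/c9.png

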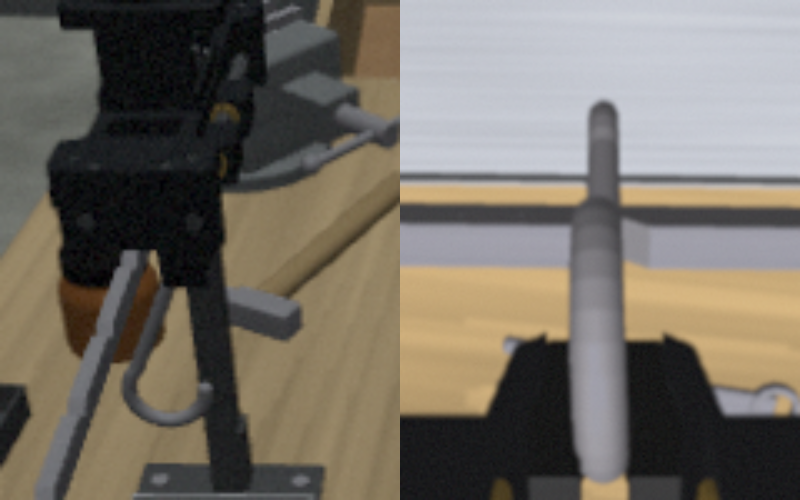

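Request:
servo_tool(motion=[0.0, 0.001, -0.004, 0.005, -0.2, 0, 0, 0.0, 0.001, -0.003, 0.006, 0, 0, 0, 0.0, 0, -0.002, 0.005, 0, 0, 0, 0.0, 0, -0.002, 0.003, 0, 0, 0, 0.0, 0, 0, 0, 0, 0, 0])

```text
time_s: 8.1
eef_pos: [0.6328, 0.0213, 0.286]
tcp_rot: [0.746, -0.666, 0.001, 0.0]
wrist_force: [0.6, 0.7, 0.0]
grip_width: 0.078
```

Run:
```python
from h import *
st();
snap('wrist','w10');st()
s=cv2.imread('pics/w10.png')
cv2.imwrite('pics/c10.png',cv2.resize(s[150:350,240:400],(480,600)))
```

```text
8.1 [0.6328 0.0213 0.286 ] [[0.113, -0.994, 0.001], [-0.994, -0.113, -0.001], [0.001, -0.001, -1.0]] F [0.6  0.7  0.03] g 0.078 q [-1.510e-01  5.440e-01  1.079e+00 -1.000e-03  1.517e+00  1.307e+00]
8.15 [0.6328 0.0212 0.2863] [[0.113, -0.994, 0.001], [-0.994, -0.113, -0.001], [0.001, -0.001, -1.0]] F [ 0.43  0.41 -0.62] g 0.076 q [-1.510e-01  5.440e-01  1.079e+00 -1.000e-03  1.518e+00  1.307e+00]
```

View pics/c10.png

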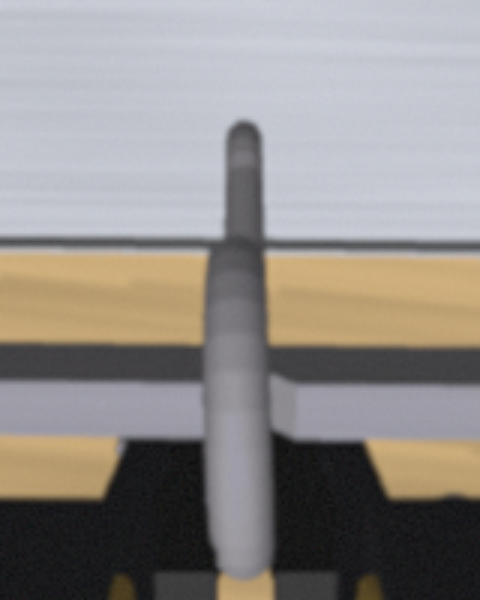

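Request:
servo_tool(motion=[0.0, 0.0018, 0, 0.003, 0, 0, 0, 0.0, 0, -0.0005, 0.002, 0, 0, 0, 0.0, 0, 0, 0, 0, 0, 0])

```text
time_s: 8.45
eef_pos: [0.6335, 0.0193, 0.2812]
tcp_rot: [0.746, -0.666, 0.001, -0.0]
wrist_force: [-0.4, 0.0, -1.2]
grip_width: 0.081
```

Run:
```python
from h import *
st();
snap('wrist','w11');st()
s=cv2.imread('pics/w11.png')
cv2.imwrite('pics/c11.png',cv2.resize(s[250:350,280:360],(640,800))[:600])
```

```text
8.45 [0.6335 0.0193 0.2812] [[0.113, -0.994, 0.001], [-0.994, -0.113, -0.001], [0.001, -0.001, -1.0]] F [-0.41  0.02 -1.22] g 0.081 q [-1.540e-01  5.480e-01  1.086e+00 -1.000e-03  1.506e+00  1.304e+00]
8.5 [0.6336 0.0193 0.2813] [[0.113, -0.994, 0.002], [-0.994, -0.113, -0.001], [0.001, -0.001, -1.0]] F [-0.07  0.17 -0.33] g 0.079 q [-1.540e-01  5.470e-01  1.086e+00 -1.000e-03  1.506e+00  1.304e+00]
```

View pics/c11.png

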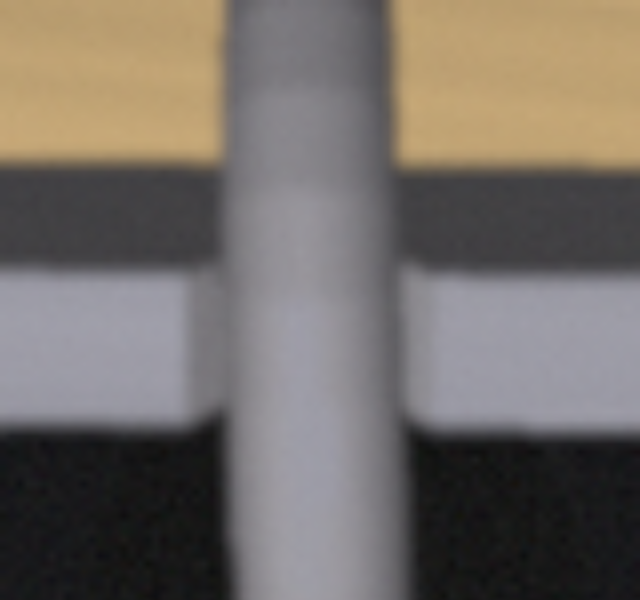

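Request:
servo_tool(motion=[0.0, 0, 0, 0.0015, 0, 0, 0, 0.0, 0, 0, 0.0015, 0, 0, 0, 0.0, 0, 0, 0.0015, 0, 0, 0, 0.0, 0, 0, 0.0015, 0, 0, 0, 0.0, 0, 0, 0, 0, 0, 0])

```text
time_s: 9.0
eef_pos: [0.6336, 0.0193, 0.2751]
tcp_rot: [0.746, -0.666, 0.001, -0.0]
wrist_force: [-0.5, 0.4, -1.2]
grip_width: 0.081
```

Request:
servo_tool(motion=[0.0, 0, 0, 0.001, 0, 0, 0])

```text
time_s: 9.1
eef_pos: [0.6336, 0.0193, 0.2741]
tcp_rot: [0.746, -0.666, 0.001, -0.0]
wrist_force: [0.6, -1.0, -1.0]
grip_width: 0.077
```

Request:
servo_tool(motion=[0.0, 0, 0, 0.001, 0, 0, 0])

```text
time_s: 9.2
eef_pos: [0.6336, 0.0194, 0.2731]
tcp_rot: [0.746, -0.666, 0.001, -0.0]
wrist_force: [-0.5, 0.2, -1.3]
grip_width: 0.08
```

Request:
servo_tool(motion=[0.0, 0, 0, 0.0007, 0, 0, 0])

```text
time_s: 9.3
eef_pos: [0.6336, 0.0194, 0.2723]
tcp_rot: [0.746, -0.666, 0.001, -0.0]
wrist_force: [0.1, -0.5, -1.3]
grip_width: 0.076
```

Request:
servo_tool(motion=[0.0, 0, 0, 0.0006, 0, 0, 0])

```text
time_s: 9.4
eef_pos: [0.6336, 0.0194, 0.2717]
tcp_rot: [0.746, -0.666, 0.001, -0.0]
wrist_force: [0.1, 0.5, 0.7]
grip_width: 0.082
```

Request:
servo_tool(motion=[0.0, 0, 0, 0.0005, 0, 0, 0])

```text
time_s: 9.5
eef_pos: [0.6337, 0.0195, 0.2716]
tcp_rot: [0.746, -0.666, 0.002, -0.001]
wrist_force: [0.3, 1.2, 1.5]
grip_width: 0.078
```

Request:
servo_tool(motion=[0.2, 0, 0, 0, 0, 0, 0, 0.4, 0, 0, 0, 0, 0, 0, 0.6, 0, 0, 0, 0, 0, 0, 0.6, 0, 0, 0, 0, 0, 0])

```text
time_s: 9.9
eef_pos: [0.6339, 0.0194, 0.2719]
tcp_rot: [0.746, -0.666, 0.002, -0.001]
wrist_force: [0.7, 0.8, -0.4]
grip_width: 0.417
```

Run:
```python
from h import *
st();
snap('wrist','w12');snap('side','s12')
s=cv2.imread('pics/s12.png');w=cv2.imread('pics/w12.png')
cv2.imwrite('pics/c12.png',np.hstack([cv2.resize(s[110:260,190:310],(400,500)),cv2.resize(w[150:350,240:400],(400,500))]))
```

```text
9.9 [0.6339 0.0194 0.2719] [[0.113, -0.994, 0.004], [-0.994, -0.113, -0.001], [0.002, -0.004, -1.0]] F [ 0.66  0.8  -0.44] g 0.417 q [-1.540e-01  5.510e-01  1.105e+00 -1.000e-03  1.482e+00  1.304e+00]
```

View pics/c12.png

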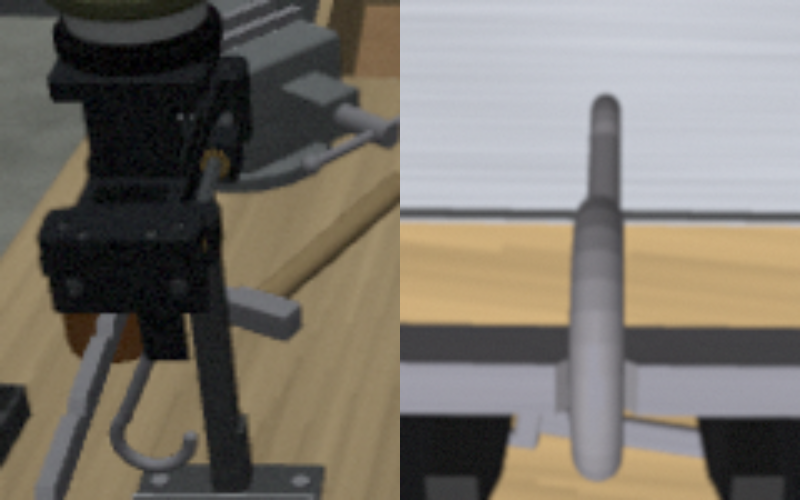

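Request:
servo_tool(motion=[0.6, 0, 0, -0.01, 0, 0, 0, 0.6, 0, 0.003, -0.03, 0, 0, 0, 0.6, 0, 0.02, -0.04, 0, 0, 0, 0.6, 0, 0.04, -0.03, 0, 0, 0, 0.6, 0, 0.04, 0, 0, 0, 0, 0.6, 0, 0, 0, 0, 0, 0])

```text
time_s: 10.6
eef_pos: [0.5272, 0.0077, 0.3875]
tcp_rot: [0.746, -0.666, 0.001, -0.0]
wrist_force: [0.5, -0.4, -0.2]
grip_width: 0.599
```

Run:
```python
from h import *
st();
for n in ['wrist','side','top']: snap(n,n+'13')
s=cv2.imread('pics/side13.png');w=cv2.imread('pics/top13.png')
cv2.imwrite('pics/c13.png',np.hstack([cv2.resize(s[110:260,190:310],(400,500)),cv2.resize(w[100:200,220:300],(400,500))]))
```

```text
10.6 [0.5272 0.0077 0.3875] [[0.113, -0.994, 0.002], [-0.994, -0.113, -0.002], [0.002, -0.002, -1.0]] F [ 0.51 -0.39 -0.17] g 0.599 q [-2.070e-01  2.640e-01  1.226e+00 -1.000e-03  1.649e+00  1.250e+00]
```

View pics/wrist13.png

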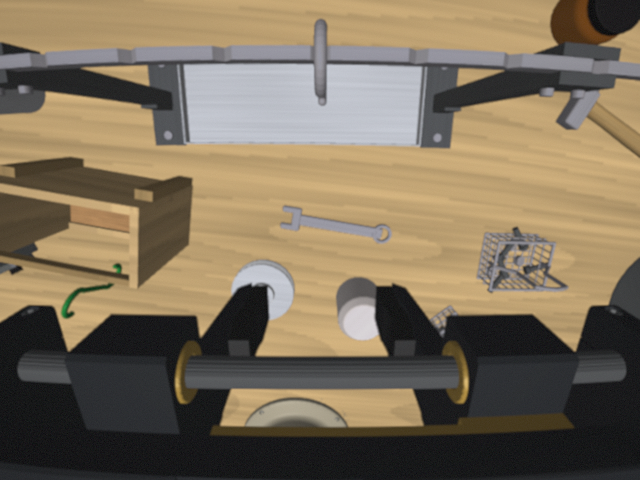

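View pics/c13.png

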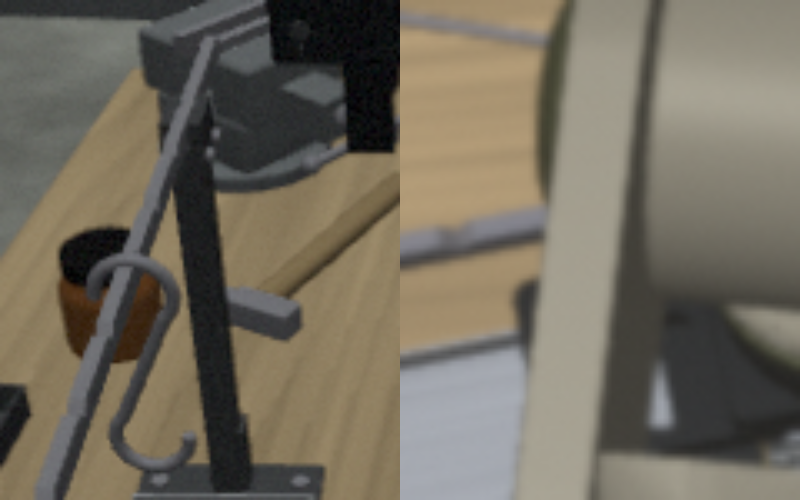

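```bash
cat > fk.py <<'E'
import numpy as np
from scipy.spatial.transform import Rotation as R
from scipy.optimize import least_squares
D=[([-1.432,0.313,1.498,0,1.331,-0.223],[.1858,-.4909,.2553]),
([-0.681,0.154,1.437,0.004,1.555,0.991],[.4337,-.2002,.3569]),
([0.346,0.153,1.436,0.01,1.554,2.013],[.3955,.2685,.358]),
([0.335,0.291,1.753,-0.003,1.09,2.008],[.3999,.2616,.175]),
([0.345,0.334,1.781,0.003,1.026,2.017],[.3968,.267,.146]),
([0.416,0.035,1.565,0.003,1.55,2.09],[.3272,.2726,.3584]),
([-0.161,0.377,1.323,-0.014,1.487,1.31],[.5514,.0252,.2891]),
([-0.154,0.547,1.086,-.001,1.506,1.304],[.6336,.0193,.2813]),
([-0.207,.264,1.226,-.001,1.649,1.25],[.5272,.0077,.3875])]
def fk(P,q):
    a1,b,d1,L2,e3,L3,d6=P[:7]
    z=lambda a:R.from_euler('z',a);y=lambda a:R.from_euler('y',a)
    A=z(q[0]);B=A*y(q[1]);C=B*y(q[2]);E=C*z(q[3])*y(q[4])
    p=A.apply([a1,b,d1])+B.apply([0,0,L2])+C.apply([e3,0,L3])+E.apply([0,0,d6])
    return p,(E*z(q[5]+np.pi)).as_matrix()
def fit():
    f=lambda P:np.concatenate([fk(P,q)[0]-x for q,x in D])
    return least_squares(f,[.0,.117,.3,.3,0.0,.3,.2])
def ik(P,p,Rm,q0,w=.3):
    lo=np.array([-2.94,-.97,.19,-1.23,.02,-2.88]);hi=np.array([2.94,2.17,2.56,4.37,3.11,2.88])
    def f(q):
        a,M=fk(P,q); return np.r_[a-p,w*R.from_matrix(M.T@Rm).as_rotvec()]
    r=least_squares(f,np.clip(q0,lo+.01,hi-.01),bounds=(lo,hi)); return r.x,np.abs(r.fun).max()
E
python3 - <<'E'
from fk import *
r=fit();print(r.x.round(4),np.abs(r.fun).max());print(fk(r.x,D[0][0])[1].round(3))
np.save('P.npy',r.x)
def Rt(yaw,phi):
    # tool z=(sin phi,0,-cos phi) fwd; tool x=-y ; yaw about world z
    t=np.array([np.sin(phi),0,-np.cos(phi)]);x=np.array([0,-1,0]);y=np.cross(t,x)
    return R.from_euler('z',yaw).as_matrix()@np.c_[x,y,t]
for nm,p,yaw in [('pick',[.444,-.316,.10],np.radians(7.5)),('hang',[.654,.0225,.145],np.radians(6))]:
  for phi in [45,60,70,80]:
    best=[]
    for q4 in [0,1.5,3.14]:
      for q6 in [-2,0,2]:
        q,e=ik(r.x,np.array(p),Rt(yaw,np.radians(phi)),[-.5,.6,1.4,q4,.6,q6])
        best.append((round(e,4),q.round(2).tolist()))
    best.sort();print(nm,phi,best[:3])
E
```

```text
[-1.000e-04  1.163e-01  2.000e-01  4.392e-01  3.910e-02  3.974e-01
  2.298e-01] 0.00028392464262361194
[[ 0.354 -0.935 -0.   ]
 [-0.935 -0.354  0.   ]
 [-0.    -0.    -1.   ]]
pick 45 [(np.float64(0.0), [-1.14, 0.47, 1.97, 1.16, 0.83, -0.58]), (np.float64(0.0), [-1.14, 0.47, 1.97, 1.16, 0.83, -0.58]), (np.float64(0.0), [-1.14, 0.47, 1.97, 1.16, 0.83, -0.58])]
pick 60 [(np.float64(0.0), [-1.23, 0.55, 2.04, 1.45, 1.02, -0.93]), (np.float64(0.0), [-1.23, 0.55, 2.04, 1.45, 1.02, -0.93]), (np.float64(0.0), [-1.23, 0.55, 2.04, 1.45, 1.02, -0.93])]
pick 70 [(np.float64(0.0), [-1.27, 0.63, 2.06, 1.57, 1.18, -1.09]), (np.float64(0.0), [-1.27, 0.63, 2.06, 1.57, 1.18, -1.09]), (np.float64(0.0), [-1.27, 0.63, 2.06, 1.57, 1.18, -1.09])]
pick 80 [(np.float64(0.0), [-1.29, 0.73, 2.06, 1.65, 1.36, -1.22]), (np.float64(0.0), [-1.29, 0.73, 2.06, 1.65, 1.36, -1.22]), (np.float64(0.0), [-1.29, 0.73, 2.06, 1.65, 1.36, -1.22])]
hang 45 [(np.float64(0.0), [-0.23, 0.47, 1.8, 1.11, 0.26, 0.24]), (np.float64(0.0), [-0.23, 0.47, 1.8, 1.11, 0.26, 0.24]), (np.float64(0.0), [-0.23, 0.47, 1.8, 1.11, 0.26, 0.24])]
hang 60 [(np.float64(0.0), [-0.25, 0.5, 1.93, 2.32, 0.43, -0.99]), (np.float64(0.0), [-0.25, 0.5, 1.93, 2.32, 0.43, -0.99]), (np.float64(0.0), [-0.25, 0.5, 1.93, 2.32, 0.43, -0.99])]
hang 70 [(np.float64(0.0), [-0.27, 0.55, 1.99, 2.57, 0.68, -1.24]), (np.float64(0.0), [-0.27, 0.55, 1.99, 2.57, 0.68, -1.24]), (np.float64(0.0), [-0.27, 0.55, 1.99, 2.57, 0.68, -1.24])]
hang 80 [(np.float64(0.0), [-0.28, 0.63, 2.02, 2.67, 0.95, -1.35]), (np.float64(0.0), [-0.28, 0.63, 2.02, 2.67, 0.95, -1.35]), (np.float64(0.0), [-0.28, 0.63, 2.02, 2.67, 0.95, -1.35])]
```

Run:
```python
from h import *
t=cv2.imread('pics/t1.png');s=cv2.imread('pics/s7.png')
a=cv2.resize(t[210:390,400:640],None,fx=3.3,fy=3.3,interpolation=cv2.INTER_CUBIC);cv2.imwrite('pics/ca.png',a)
b=cv2.resize(s[75:310,310:450],None,fx=2.5,fy=2.5,interpolation=cv2.INTER_CUBIC);cv2.imwrite('pics/cb.png',b)
```

```text
(no output)
```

View pics/ca.png

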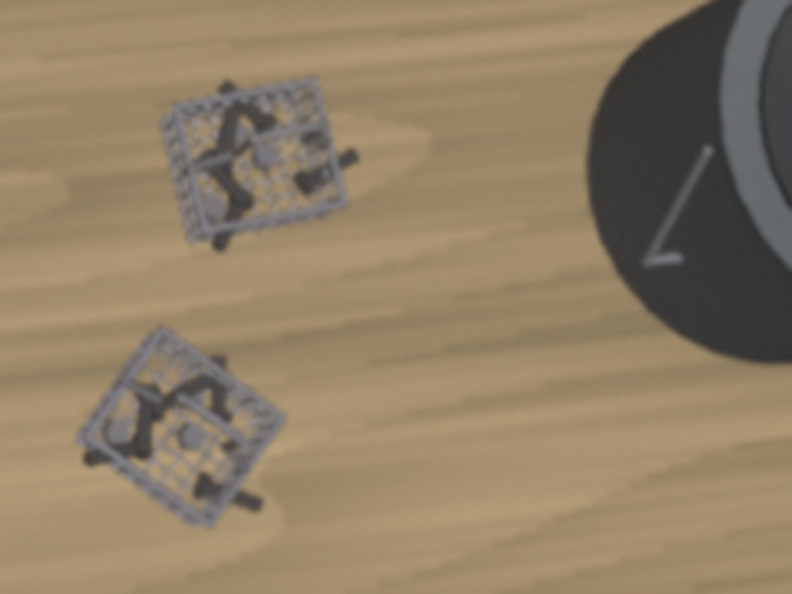

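View pics/cb.png

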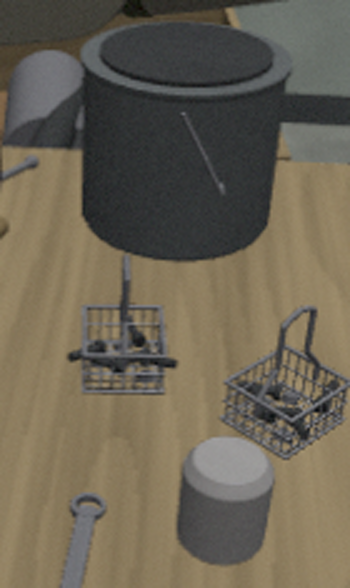

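Run:
```python
from h import *
T=ld('t1')
def m(pts,z):
    q=np.array([plane(T,400+x/3.3,210+y/3.3,z) for x,y in pts]);return q.round(3)[:,:2].tolist(),q.mean(0).round(3)
print('A',m([(178,106),(315,80),(345,200),(208,236)],.046))
print('B',m([(163,332),(285,415),(208,522),(85,437)],.046))
print('pot base edge',m([(590,165),(640,290),(740,360)],.0))
S=ld('side0')
for n,p in [('jar base near',(400,296)),('jar top',(400,253)),('pulley',(400,350)),('wrench',(345,275)),('wrench2',(333,330))]:
    print(n,plane(S,*p,0.0).round(3))
print('jar top tri',tri(S,(402,262),T,(367,316)))
print('pot rim tri(left)',tri(S,(343,100),T,(589+0,290)))
st()
```

```text
A ([[0.482, -0.272], [0.49, -0.362], [0.412, -0.368], [0.399, -0.279]], array([ 0.446, -0.32 ,  0.046]))
B ([[0.342, -0.242], [0.284, -0.31], [0.226, -0.254], [0.284, -0.186]], array([ 0.284, -0.248,  0.046]))
pot base edge ([[0.423, -0.549], [0.338, -0.568], [0.286, -0.627]], array([ 0.349, -0.581,  0.   ]))
jar base near [ 0.342 -0.057  0.   ]
jar top [ 0.34  -0.201  0.   ]
pulley [0.343 0.087 0.   ]
wrench [ 0.463 -0.109  0.   ]
wrench2 [0.473 0.052 0.   ]
jar top tri (array([ 0.34599549, -0.07200589,  0.08230695]), np.float64(0.0007366599075278732))
pot rim tri(left) (array([ 0.41770453, -0.4332049 ,  0.27779842]), np.float64(0.16788447295520068))
10.75 [0.531  0.0075 0.3867] [[0.114, -0.994, 0.003], [-0.994, -0.114, -0.002], [0.002, -0.003, -1.0]] F [-0.04  0.28  0.43] g 0.593 q [-2.060e-01  2.720e-01  1.217e+00 -1.000e-03  1.649e+00  1.251e+00]
```

Request:
servo_tool(motion=[1, 0.045, 0.0174, 0.0067, 0, 0, 0, 1, 0.045, 0.0174, 0.0067, 0, 0, 0, 1, 0.045, 0.0174, 0.0067, 0, 0, 0, 1, 0.045, 0.0174, 0.0067, 0, 0, 0, 1, 0.045, 0.0174, 0.0067, 0, 0, 0, 1, 0.045, 0.0174, 0.0067, 0, 0, 0, 1, 0.035, 0.0174, 0.0067, 0, 0, 0, 1, 0, 0, 0, 0, 0, 0])

```text
time_s: 11.55
eef_pos: [0.4505, -0.3223, 0.3337]
tcp_rot: [0.748, -0.663, -0.001, -0.001]
wrist_force: [0.1, 0.0, -0.5]
grip_width: 0.996
```

Run:
```python
from h import *
snap('wrist','w14');st()
```

```text
11.6 [ 0.4513 -0.3206  0.3342] [[0.121, -0.993, 0.002], [-0.993, -0.121, 0.003], [-0.003, -0.002, -1.0]] F [-0.07 -0.36  1.06] g 0.996 q [-0.831  0.337  1.263  0.003  1.543  0.618]
```

View pics/w14.png

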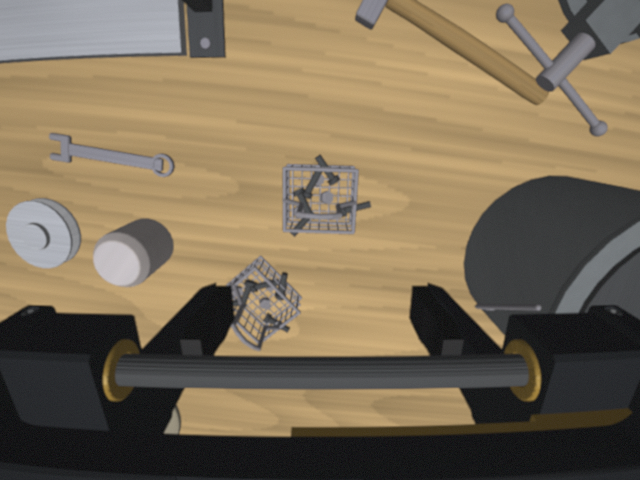

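Run:
```python
from h import *
s=cv2.imread('pics/w14.png')
cv2.imwrite('pics/c14.png',cv2.resize(s[145:245,265:385],None,fx=6,fy=6,interpolation=cv2.INTER_CUBIC))
```

```text
(no output)
```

View pics/c14.png

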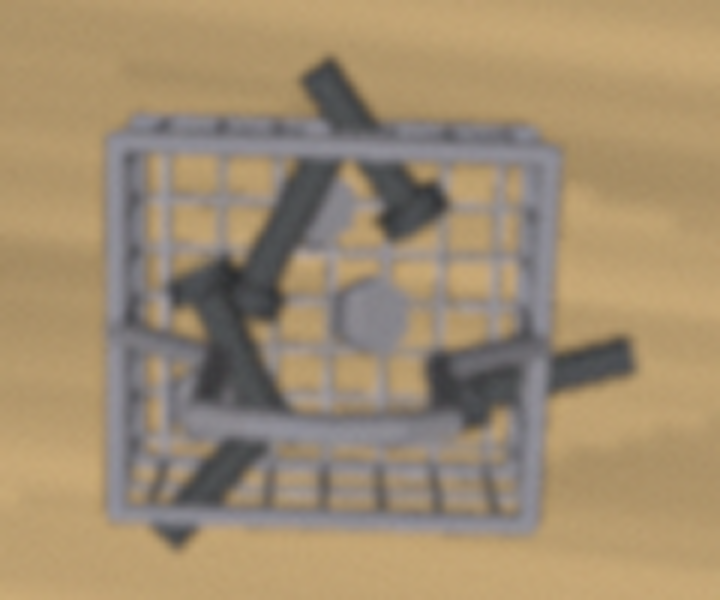

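Run:
```python
from h import *
W=ld('w14')
g=lambda x,y,z:plane(W,265+x/6,145+y/6,z)
q=np.array([g(118,140,.046),g(552,152,.046),g(534,520,.046),g(118,514,.046)]);print(q.round(4).tolist(),q.mean(0))
for a in (g(195,420,.119),g(465,428,.119),g(328,427,.127)): print(a.round(4))
d=q[0]-q[1]+q[3]-q[2];print(np.degrees(np.arctan2(-d[0],d[1])))
```

```text
[[0.483, -0.2717, 0.046], [0.4914, -0.3612, 0.046], [0.4122, -0.3693, 0.046], [0.4026, -0.2788, 0.046]] [ 0.44731484 -0.32027945  0.046     ]
[ 0.4439 -0.2969  0.119 ]
[ 0.4482 -0.3448  0.119 ]
[ 0.4474 -0.3204  0.127 ]
5.697144472726311
```

Request:
servo_tool(motion=[1, 0, 0.004, 0.04, 0, 0, 1.2, 1, 0, 0, 0.05, 0, 0, 0, 1, 0, 0, 0.05, 0, 0, 0, 1, 0, 0, 0.04, 0, 0, 0, 1, 0, 0, 0.02, 0, 0, 0, 1, 0, 0, 0, 0, 0, 0])

```text
time_s: 12.2
eef_pos: [0.4552, -0.3171, 0.1286]
tcp_rot: [0.744, -0.668, 0.002, -0.002]
wrist_force: [0.3, 0.3, 0.9]
grip_width: 1.0
```

Run:
```python
from h import *
snap('wrist','w15');st()
```

```text
12.25 [ 0.4557 -0.3176  0.1302] [[0.107, -0.994, 0.008], [-0.994, -0.107, -0.001], [0.002, -0.008, -1.0]] F [-0.3   0.53 -0.15] g 1.0 q [-0.822  0.502  1.569  0.006  1.064  0.639]
```

View pics/w15.png

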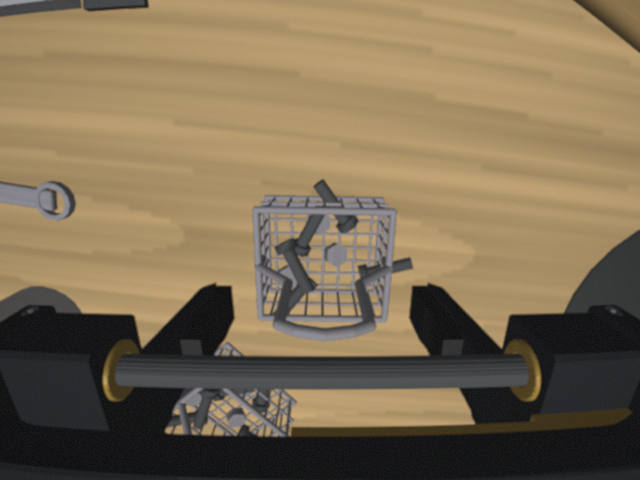

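Run:
```python
from h import *
W=ld('w15')
print(plane(W,323,331,.127),plane(W,277,325,.119),plane(W,372,325,.119))
```

```text
[ 0.44903559 -0.31864393  0.127     ] [ 0.44478802 -0.29682802  0.119     ] [ 0.44963777 -0.34239955  0.119     ]
```

Request:
servo_tool(motion=[1, 0.001, 0.008, 0.005, -0.4, 0, 0, 1, 0, 0, 0.015, 0, 0, 0, 1, 0, 0, 0.012, 0, 0, 0, 1, 0, 0, 0, 0, 0, 0])

```text
time_s: 12.65
eef_pos: [0.45, -0.3208, 0.102]
tcp_rot: [0.745, -0.667, 0.006, 0.001]
wrist_force: [-0.4, 0.6, -0.1]
grip_width: 1.004
```

Run:
```python
from h import *
snap('wrist','w16');st()
```

```text
12.7 [ 0.4503 -0.3211  0.1028] [[0.109, -0.994, 0.008], [-0.994, -0.109, -0.01], [0.011, -0.006, -1.0]] F [-0.22 -0.05  0.59] g 0.999 q [-8.310e-01  5.330e-01  1.603e+00 -1.000e-03  9.940e-01  6.320e-01]
```

View pics/w16.png

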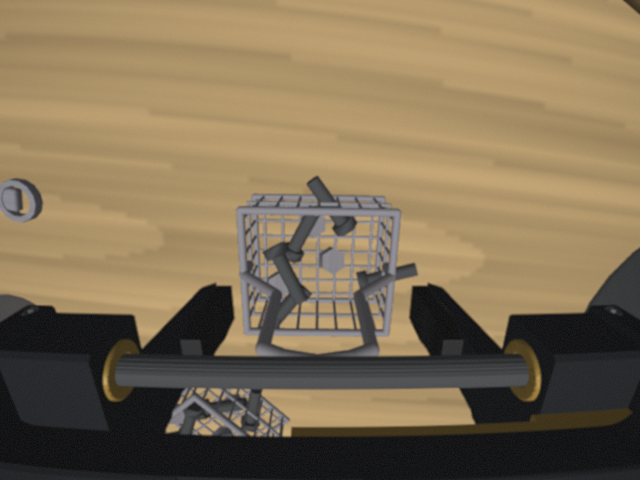

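Request:
servo_tool(motion=[1, 0, 0.002, 0.007, -0.4, -0.6, 0, 0.7, 0, 0, 0, 0, 0, 0, 0.4, 0, 0, 0, 0, 0, 0, 0.3, 0, 0, 0, 0, 0, 0, 0.3, 0, 0, 0, 0, 0, 0, 0.3, 0, 0, 0, 0, 0, 0], squeeze=25)

```text
time_s: 13.3
eef_pos: [0.4488, -0.3221, 0.0976]
tcp_rot: [0.745, -0.668, 0.001, 0.0]
wrist_force: [-0.4, 2.8, 0.5]
grip_width: 0.572
```

Run:
```python
from h import *
snap('wrist','w17');st()
```

```text
13.35 [ 0.4489 -0.3221  0.0975] [[0.109, -0.994, 0.001], [-0.994, -0.109, -0.002], [0.002, -0.001, -1.0]] F [0.63 1.85 1.36] g 0.552 q [-8.340e-01  5.440e-01  1.601e+00 -1.000e-03  9.950e-01  6.280e-01]
```

View pics/w17.png

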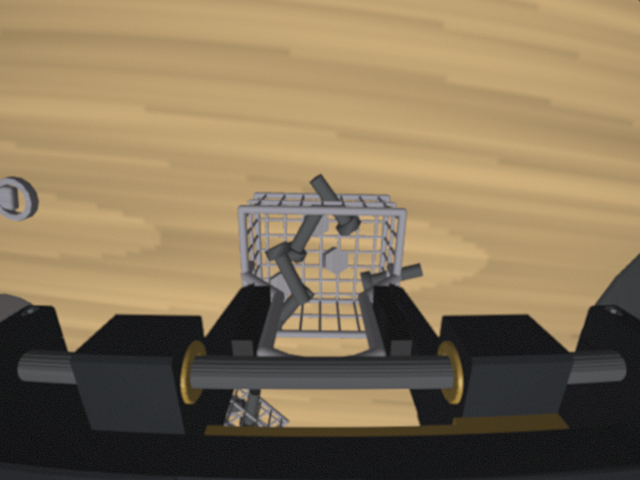

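Request:
servo_tool(motion=[0.3, 0, 0, -0.01, 0, 0, 0, 0.3, 0, 0, -0.015, 0, 0, 0, 0.3, 0.008, -0.01, -0.01, 0, 0, 0, 0.3, 0.01, -0.012, 0, 0, 0, 0, 0.3, 0.01, -0.012, 0, 0, 0, 0, 0.3, 0.008, -0.01, 0, 0, 0, 0, 0.3, 0, 0, 0, 0, 0, 0, 0.3, 0, 0, 0, 0, 0, 0])

```text
time_s: 14.15
eef_pos: [0.4967, -0.353, 0.1355]
tcp_rot: [0.745, -0.667, -0.001, 0.001]
wrist_force: [-0.5, 1.0, -3.0]
grip_width: 0.553
```

Run:
```python
from h import *
snap('side','s18');st()
s=cv2.imread('pics/s18.png');cv2.imwrite('pics/c18.png',cv2.resize(s[120:260,280:440],None,fx=4,fy=4))
```

```text
14.2 [ 0.4967 -0.353   0.1356] [[0.109, -0.994, -0.002], [-0.994, -0.109, 0.0], [-0.0, 0.002, -1.0]] F [-1.11 -0.08 -4.04] g 0.557 q [-8.090e-01  6.070e-01  1.378e+00 -1.000e-03  1.159e+00  6.530e-01]
```

View pics/c18.png

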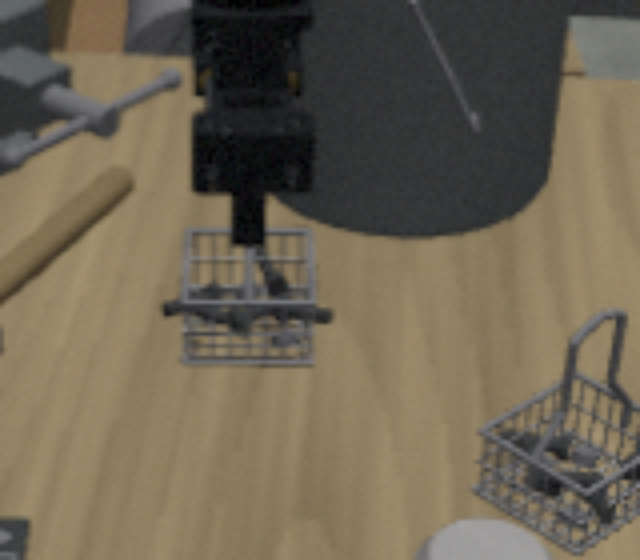

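Request:
servo_tool(motion=[0.3, 0, 0, 0.012, 0, 0, 0, 0.3, 0, 0, 0.012, 0, 0, 0, 0.3, 0, 0, 0.008, 0, 0, 0, 0.3, 0, 0, 0.003, 0, 0, 0, 0.3, 0, 0, 0, 0, 0, 0])

```text
time_s: 14.7
eef_pos: [0.495, -0.3518, 0.0976]
tcp_rot: [0.745, -0.667, -0.002, 0.001]
wrist_force: [-1.9, 3.4, 5.3]
grip_width: 0.556
```

Touchdown (+5 N). Open and retreat up and back.

Request:
servo_tool(motion=[0.7, 0, 0, 0, 0, 0, 0, 1, 0, 0, 0, 0, 0, 0, 1, 0, 0, 0, 0, 0, 0, 1, 0, 0, 0, 0, 0, 0, 1, 0, 0, -0.02, 0, 0, 0, 1, 0, 0, -0.05, 0, 0, 0, 1, 0, 0, -0.05, 0, 0, 0, 1, 0, 0, -0.03, 0, 0, 0, 1, 0, 0, 0, 0, 0, 0])

```text
time_s: 15.6
eef_pos: [0.4957, -0.3524, 0.2542]
tcp_rot: [0.745, -0.668, -0.001, 0.001]
wrist_force: [-0.0, 0.8, -0.5]
grip_width: 1.0
```

Run:
```python
from h import *
snap('wrist','w19');st()
s=cv2.imread('pics/w19.png')
cv2.imwrite('pics/c19.png',cv2.resize(s[160:290,250:390],None,fx=5,fy=4.5,interpolation=cv2.INTER_CUBIC))
```

```text
15.65 [ 0.4954 -0.3521  0.252 ] [[0.109, -0.994, -0.004], [-0.994, -0.109, 0.002], [-0.002, 0.004, -1.0]] F [0.1  0.53 0.52] g 0.999 q [-8.100e-01  5.030e-01  1.230e+00 -1.000e-03  1.412e+00  6.520e-01]
```

View pics/c19.png

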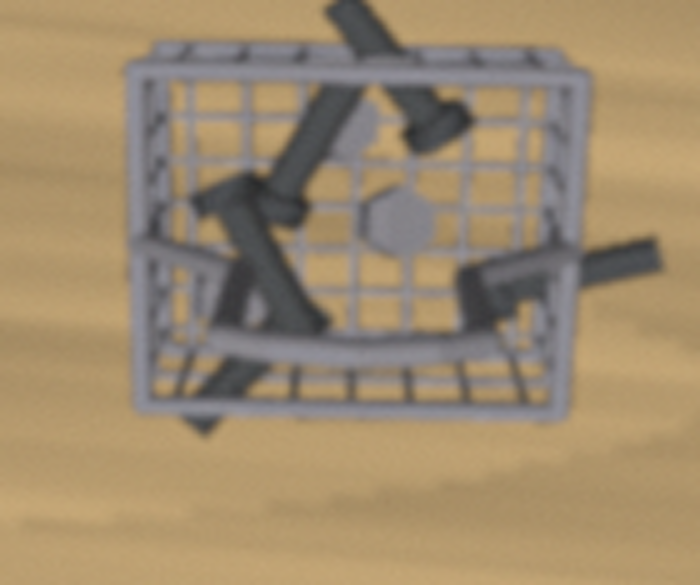

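```bash
cat > plan.py <<'E'
from h import *; from fk import *
P=np.load('P.npy')
def Rt(yaw,phi):
    yaw,phi=np.radians(yaw),np.radians(phi)
    t=np.array([np.sin(phi),0,-np.cos(phi)]);x=np.array([0,-1,0]);y=np.cross(t,x)
    return R.from_euler('z',yaw).as_matrix()@np.c_[x,y,t]
def delta(p,Rm):
    s=sensors.observe(); M=R.from_quat(s['tcp_rot']).as_matrix()
    print('cur',s['time_s'],np.round(s['eef_pos'],4),'shift(tool)',(M.T@(np.array(p)-s['eef_pos'])).round(4),'turn deg',np.degrees(R.from_matrix(M.T@Rm).as_rotvec()).round(2),'F',np.round(s['wrist_force'],1))
E
python3 - <<'E'
from plan import *
W=ld('w19')
g=lambda x,y,z:plane(W,250+x/5,160+y/4.5,z)
q=np.array([g(135,70,.046),g(585,82,.046),g(560,410,.046),g(142,405,.046)]);print(q.round(4).tolist(),q.mean(0))
for a in (g(212,333,.119),g(497,340,.119),g(352,345,.127)): print(a.round(4))
d=q[0]-q[1]+q[3]-q[2];print(np.degrees(np.arctan2(-d[0],d[1])))
s=sensors.observe();print('fk check',fk(P,s['qpos'])[0])
# plan seq: tilt at z .25 back from basket
q=np.array(s['qpos'])
c=np.array([.4955,-.352])
for phi,back,z in [(0,0,.25),(20,.05,.25),(40,.09,.25),(55,.12,.22),(70,.14,.20),(70,.14,.15),(70,.10,.12),(70,0,.1),]:
    p=[c[0]-back,c[1]-back*.1,z]
    q,e=ik(P,np.array(p),Rt(5.7,phi),q);print(phi,back,z,q.round(2),round(e,4))
h=np.array([.654,.0225])
for p in [(.45,-.30,.25),(.50,-.15,.25),(.54,0,.2),(.60,.017,.17),(.654,.0225,.17),(.654,.0225,.14)]:
    q,e=ik(P,np.array(p),Rt(5.7,70),q);print(p,q.round(2),round(e,4))
E
```

```text
[[0.529, -0.3037, 0.046], [0.5363, -0.3945, 0.046], [0.458, -0.4009, 0.046], [0.4494, -0.3107, 0.046]] [ 0.49317472 -0.35245746  0.046     ]
[ 0.4921 -0.3286  0.119 ]
[ 0.4959 -0.376   0.119 ]
[ 0.4949 -0.3518  0.127 ]
4.979345679434285
fk check [ 0.49538688 -0.35201823  0.2519645 ]
0 0 0.25 [-0.81  0.5   1.24  0.    1.4   0.66] 0.0
20 0.05 0.25 [-1.01  0.31  1.55  0.34  1.14  0.34] 0.0
40 0.09 0.25 [-1.23  0.22  1.78  0.78  1.09 -0.11] 0.0
55 0.12 0.22 [-1.39  0.27  1.95  1.1   1.16 -0.52] 0.0
70 0.14 0.2 [-1.51  0.39  2.04  1.31  1.33 -0.84] 0.0
70 0.14 0.15 [-1.51  0.51  2.06  1.35  1.3  -0.97] 0.0
70 0.1 0.12 [-1.41  0.59  2.03  1.45  1.24 -1.02] 0.0
70 0 0.1 [-1.18  0.69  1.91  1.63  1.12 -0.99] 0.0
(0.45, -0.3, 0.25) [-1.24  0.26  2.05  1.46  1.17 -0.67] 0.0
(0.5, -0.15, 0.25) [-0.9   0.13  2.22  1.71  0.92 -0.72] 0.0
(0.54, 0, 0.2) [-0.43  0.25  2.28  2.35  0.73 -1.12] 0.0
(0.6, 0.017, 0.17) [-0.32  0.42  2.13  2.51  0.71 -1.22] 0.0
(0.654, 0.0225, 0.17) [-0.27  0.5   1.98  2.53  0.63 -1.19] 0.0
(0.654, 0.0225, 0.14) [-0.27  0.57  1.99  2.59  0.69 -1.25] 0.0
```

Request:
servo_tool(motion=[1, 0, 0.015, 0, 7.8, 0, 0, 1, 0, 0.0149, -0.002, 7.8, 0, 0, 1, 0, 0.0144, -0.004, 7.8, 0, 0, 1, 0, 0.0138, -0.006, 7.8, 0, 0, 1, 0, 0.0128, -0.0078, 7.8, 0, 0, 1, 0, 0.0117, -0.0094, 7.8, 0, 0])

```text
time_s: 16.25
eef_pos: [0.4045, -0.3597, 0.2442]
tcp_rot: [0.679, -0.612, 0.271, -0.303]
wrist_force: [0.8, -0.4, -0.3]
grip_width: 1.001
```

Run:
```python
from plan import *
s=st(); print(fk(P,s['qpos'])[0])
delta([.36,-.364,.19],Rt(5,70))
```

```text
16.25 [ 0.4045 -0.3597  0.2442] [[0.105, -0.666, 0.738], [-0.994, -0.068, 0.08], [-0.004, -0.743, -0.67]] F [ 0.79 -0.36 -0.3 ] g 1.001 q [-1.281  0.235  1.849  0.954  1.109 -0.289]
[ 0.4036804  -0.35964514  0.24385983]
cur 16.25 [ 0.4045 -0.3597  0.2442] shift(tool) [-0.0002  0.0702  0.0031] turn deg [22.06  0.99  0.35] F [ 0.8 -0.4 -0.3]
```

Request:
servo_tool(motion=[1, 0, 0.0235, 0.001, 7.4, 0.3, 0.1, 1, 0, 0.0235, -0.002, 7.4, 0.3, 0.1, 1, 0, 0.02, -0.004, 7.0, 0.3, 0.1, 1, 0, 0, 0, 0, 0, 0])

```text
time_s: 16.65
eef_pos: [0.3574, -0.3634, 0.1863]
tcp_rot: [0.597, -0.557, 0.391, -0.425]
wrist_force: [-1.0, -0.2, -0.4]
grip_width: 1.002
```

Run:
```python
from plan import *
s=st()
delta([.394,-.361,.10],Rt(5,70))
snap('wrist','w20'); snap('side','s20')
```

```text
16.65 [ 0.3574 -0.3634  0.1863] [[0.073, -0.332, 0.941], [-0.997, -0.018, 0.071], [-0.006, -0.943, -0.332]] F [-0.98 -0.21 -0.45] g 1.002 q [-1.508  0.417  2.073  1.35   1.311 -0.885]
cur 16.65 [ 0.3574 -0.3634  0.1863] shift(tool) [0.0009 0.0692 0.0633] turn deg [-0.6  -0.63 -0.62] F [-1.  -0.2 -0.4]
```

View pics/w20.png

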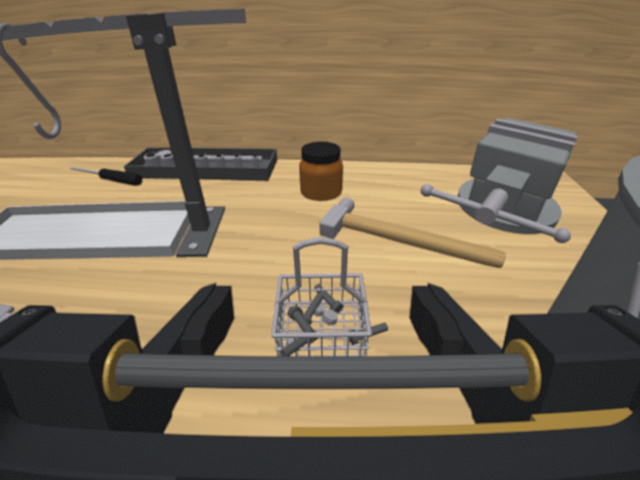

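View pics/s20.png

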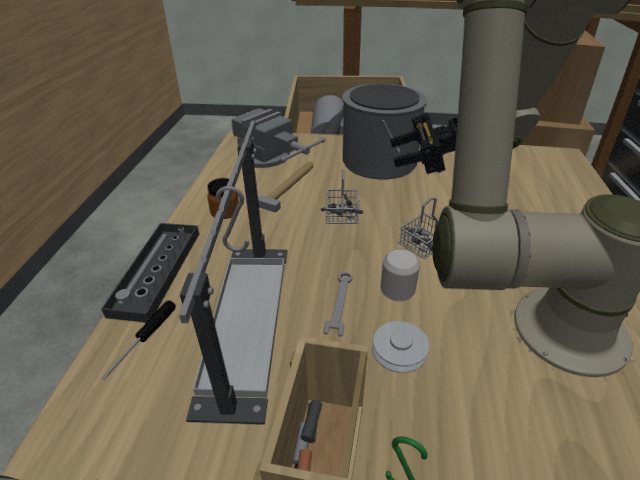

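Run:
```python
from plan import *
W=ld('w20')
# bail in wrist view: intersect with vertical plane through basket center (normal ~ t horizontal yaw5)
n=np.array([np.cos(np.radians(5)),np.sin(np.radians(5)),0]);c=np.array([.4945,-.352,0])
for u,v in [(320,240),(296,250),(347,250),(297,285),(346,285)]:
    o,d=ray(W,u,v);k=(c-o)@n/(d@n);print((u,v),(o+k*d).round(4))
delta([.397,-.359,.130],Rt(5,70))
delta([.4907,-.3523,.0964],Rt(5,70))
```

```text
(320, 240) [ 0.4945 -0.3518  0.1264]
(296, 250) [ 0.4926 -0.3301  0.1154]
(347, 250) [ 0.4966 -0.3762  0.1145]
(297, 285) [ 0.4925 -0.3287  0.0708]
(346, 285) [ 0.4967 -0.377   0.0698]
cur 16.75 [ 0.359  -0.364   0.1893] shift(tool) [-0.002   0.0431  0.0559] turn deg [-0.4  -0.56 -0.2 ] F [ 0.8  0.7 -0. ]
cur 16.75 [ 0.359  -0.364   0.1893] shift(tool) [-0.0015  0.0432  0.1557] turn deg [-0.4  -0.56 -0.2 ] F [ 0.8  0.7 -0. ]
```

Request:
servo_tool(motion=[1, -0.001, 0.0215, 0.02, -0.2, -0.3, -0.1, 1, -0.001, 0.0215, 0.02, -0.2, -0.2, -0.1, 1, 0, 0, 0.015, 0, 0, 0, 1, 0, 0, 0, 0, 0, 0])

```text
time_s: 17.15
eef_pos: [0.4006, -0.3593, 0.1325]
tcp_rot: [0.61, -0.551, 0.386, -0.418]
wrist_force: [0.4, 0.3, 0.6]
grip_width: 1.0
```

Run:
```python
from plan import *
snap('wrist','w21')
delta([.4907,-.3523,.0964],Rt(5,70))
```

```text
cur 17.2 [ 0.4001 -0.3595  0.1328] shift(tool) [0.0009 0.0021 0.0979] turn deg [0.6  0.12 0.69] F [-0.5  0.5 -0.7]
```

View pics/w21.png

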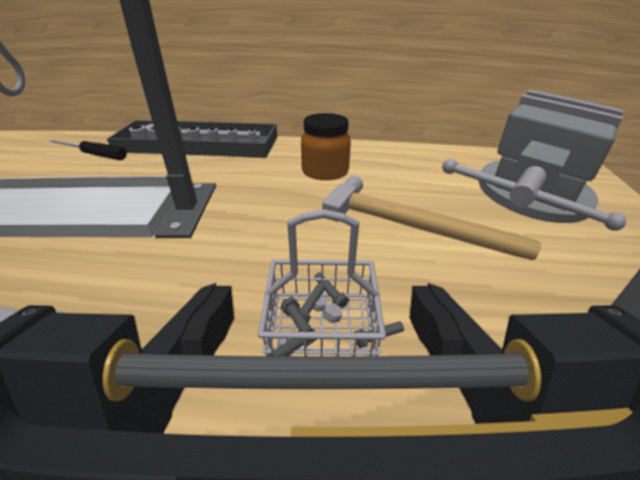

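Request:
servo_tool(motion=[1, 0.0005, 0.001, 0.025, 0.3, 0, 0.4, 1, 0.0005, 0.001, 0.025, 0.3, 0, 0.3, 1, 0, 0, 0.02, 0, 0, 0, 1, 0, 0, 0.01, 0, 0, 0, 1, 0, 0, 0, 0, 0, 0])

```text
time_s: 17.7
eef_pos: [0.4775, -0.3553, 0.109]
tcp_rot: [0.608, -0.55, 0.389, -0.421]
wrist_force: [0.1, 0.2, -0.5]
grip_width: 0.998
```

Run:
```python
from plan import *
snap('wrist','w22')
delta([.4907,-.3523,.0964],Rt(5,70))
```

```text
cur 17.75 [ 0.4771 -0.3555  0.1092] shift(tool) [-0.0021  0.0072  0.0174] turn deg [0.08 0.04 0.62] F [ 0.1 -0.3  0.6]
```

View pics/w22.png

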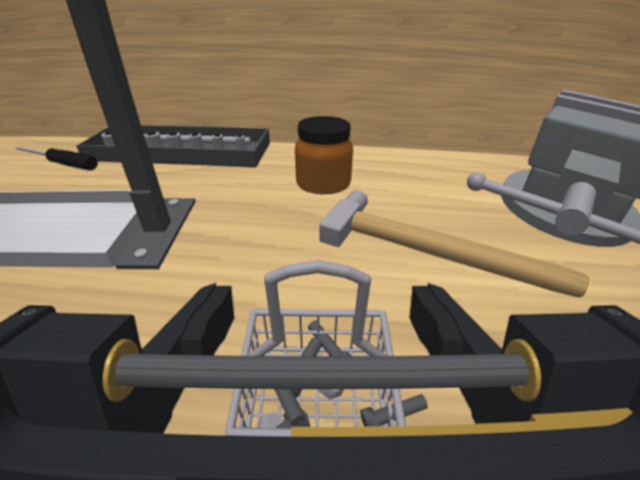

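Request:
servo_tool(motion=[1, -0.001, 0.004, 0.008, 0, 0, 0.3, 1, -0.001, 0.003, 0.008, 0, 0, 0.2, 1, 0, 0, 0, 0, 0, 0])

```text
time_s: 18.05
eef_pos: [0.489, -0.3535, 0.0974]
tcp_rot: [0.604, -0.553, 0.388, -0.422]
wrist_force: [0.0, -0.4, -0.1]
grip_width: 0.998
```

Run:
```python
from plan import *
snap('wrist','w23');snap('side','s23')
delta([.4907,-.3523,.0964],Rt(5,70))
s=cv2.imread('pics/s23.png');w=cv2.imread('pics/w23.png')
cv2.imwrite('pics/c23.png',np.hstack([cv2.resize(s[120:260,290:450],(480,420)),cv2.resize(w[220:480,180:460],(320,420))]))
```

```text
cur 18.15 [ 0.4888 -0.3537  0.0978] shift(tool) [-0.0012  0.0007  0.0024] turn deg [ 0.07 -0.12  0.14] F [-0.4  0.4  0.5]
```

View pics/c23.png

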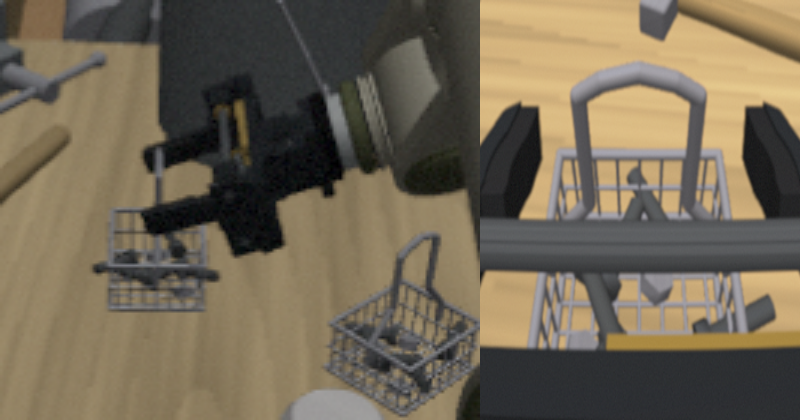

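Request:
servo_tool(motion=[1, -0.001, 0.001, 0.002, 0, 0, 0, 0.6, 0, 0, 0, 0, 0, 0, 0.4, 0, 0, 0, 0, 0, 0, 0.3, 0, 0, 0, 0, 0, 0, 0.3, 0, 0, 0, 0, 0, 0, 0.3, 0, 0, 0, 0, 0, 0], squeeze=40)

```text
time_s: 18.75
eef_pos: [0.4898, -0.3528, 0.0964]
tcp_rot: [0.604, -0.553, 0.389, -0.421]
wrist_force: [-1.0, 3.5, 2.5]
grip_width: 0.574
```

Request:
servo_tool(motion=[0.3, 0, 0, 0, 0, 0, 0, 0.3, 0, -0.004, -0.0015, 0, 0, 0, 0.3, 0, -0.008, -0.003, 0, 0, 0, 0.3, 0, -0.012, -0.005, 0, 0, 0, 0.3, 0, -0.012, -0.005, 0, 0, 0, 0.3, 0, 0, 0, 0, 0, 0])

```text
time_s: 19.35
eef_pos: [0.488, -0.3522, 0.1361]
tcp_rot: [0.605, -0.555, 0.387, -0.42]
wrist_force: [-0.4, -0.2, -3.1]
grip_width: 0.553
```

Run:
```python
from plan import *
st()
snap('wrist','w24');snap('side','s24')
s=cv2.imread('pics/s24.png');w=cv2.imread('pics/w24.png')
cv2.imwrite('pics/c24.png',np.hstack([cv2.resize(s[100:240,290:450],(480,420)),cv2.resize(w[220:480,180:460],(320,420))]))
```

```text
19.35 [ 0.488  -0.3522  0.1361] [[0.085, -0.346, 0.934], [-0.996, -0.031, 0.08], [0.001, -0.938, -0.347]] F [-0.37 -0.22 -3.07] g 0.553 q [-1.193  0.6    1.928  1.594  1.115 -0.91 ]
```

View pics/c24.png

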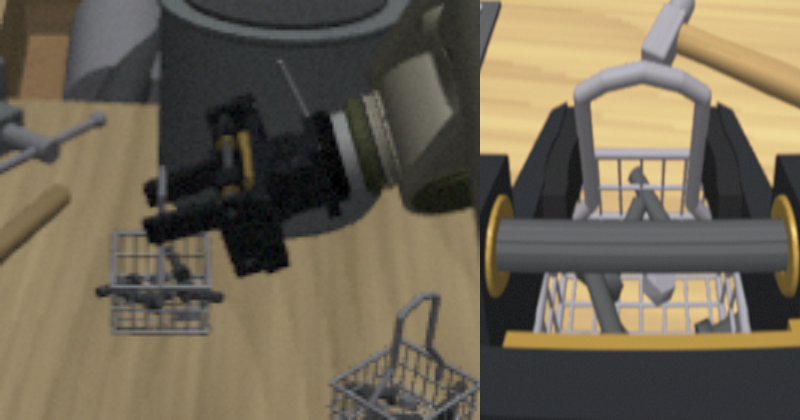

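Run:
```python
from plan import *
delta([.50,-.18,.20],Rt(5.7,70))
s=sensors.observe();M=R.from_quat(s['tcp_rot']).as_matrix()
print('2nd leg',M.T@(np.array([.549,.012,.17])-np.array([.50,-.18,.20])))
W=ld('w24')
# measured bail peak in w24: crop (643,68)-> px
u=180+(643-480)*280/320;v=220+68*260/420
tcp=s['eef_pos'];print('obs',u,v,'pred',proj(W,np.array(tcp)+[.0047,.0004,.0306]))
# hook check
W=ld('wrist13');S=ld('side13')
for nm,pw,ps in [('lowtip',(322,101),(190+190/400*120,110+437/500*150))]:
    print(nm,tri(W,pw,S,ps))
hx=np.array([np.cos(np.radians(6)),np.sin(np.radians(6)),0]);mid=np.array([.6537,.0225,.229])
print('pred low tip',mid-hx*.02-[0,0,.046])
for n,a,z in [('crown',0,66),('tip',20,46),('back',-20,46),('low right outer',24,-46),('low tip',-20,-46),('bottom',0,-66)]:
    p=mid+hx*a/1000+np.array([0,0,z/1000]);print(n,proj(W,p).round(1),proj(S,p).round(1))
q=np.array(s['qpos'])
for p in [(.50,-.18,.20),(.53,-.08,.19),(.549,.012,.168),(.6,.017,.168),(.649,.022,.168),(.649,.022,.139)]:
    q,e=ik(P,np.array(p),Rt(5.7,70),q);print(p,q.round(2),round(e,4))
```

```text
cur 19.45 [ 0.4878 -0.3518  0.1345] shift(tool) [-0.1702 -0.0705  0.0024] turn deg [ 0.38 -0.74 -0.33] F [-0.5 -0.  -3.9]
2nd leg [-0.18709377  0.00557917  0.07162259]
obs 322.625 262.0952380952381 pred [320.14649692 265.59126097]
lowtip (array([0.63540667, 0.01879593, 0.18131609]), np.float64(0.001926306330269332))
pred low tip [0.63380956 0.02040943 0.183     ]
crown [320.3  52.6] [227.4 187.6]
tip [320.6  26.6] [217.3 197.8]
back [320.1  91.5] [240.9 197.8]
low right outer [320.7  52.8] [222.9 240.8]
low tip [320.3 103.5] [247. 241.]
bottom [320.5  83.9] [237.4 249.5]
(0.5, -0.18, 0.2) [-0.95  0.29  2.22  1.78  0.99 -0.9 ] 0.0
(0.53, -0.08, 0.19) [-0.67  0.28  2.27  2.09  0.85 -1.04] 0.0
(0.549, 0.012, 0.168) [-0.38  0.35  2.27  2.48  0.79 -1.24] 0.0
(0.6, 0.017, 0.168) [-0.32  0.43  2.13  2.52  0.71 -1.22] 0.0
(0.649, 0.022, 0.168) [-0.27  0.5   2.    2.54  0.64 -1.19] 0.0
(0.649, 0.022, 0.139) [-0.27  0.56  2.    2.59  0.7  -1.26] 0.0
```

Request:
servo_tool(motion=[0.3, -0.01, -0.01, 0, 0, 0, 0, 0.3, -0.022, -0.012, 0, 0, -0.1, 0, 0.3, -0.025, -0.012, 0.0003, 0, -0.1, 0, 0.3, -0.025, -0.012, 0.0003, 0, -0.1, 0, 0.3, -0.025, -0.012, 0.0003, 0, -0.1, 0, 0.3, -0.025, -0.008, 0.0003, 0, -0.1, 0, 0.3, -0.025, -0.004, 0.003, 0, -0.1, 0, 0.3, -0.025, 0, 0.006, 0, -0.1, 0])

```text
time_s: 20.25
eef_pos: [0.5048, -0.1578, 0.1992]
tcp_rot: [0.606, -0.555, 0.38, -0.425]
wrist_force: [1.2, -0.8, -3.9]
grip_width: 0.549
```

Run:
```python
from plan import *
st()
delta([.549,.012,.17],Rt(5.7,70))
```

```text
20.25 [ 0.5048 -0.1578  0.1992] [[0.095, -0.349, 0.932], [-0.995, -0.023, 0.093], [-0.011, -0.937, -0.35]] F [ 1.17 -0.8  -3.85] g 0.549 q [-0.903  0.271  2.241  1.821  0.952 -0.904]
cur 20.25 [ 0.5048 -0.1578  0.1992] shift(tool) [-0.1645  0.008   0.0672] turn deg [ 0.48 -0.02 -0.68] F [ 1.2 -0.8 -3.9]
```

Request:
servo_tool(motion=[0.3, -0.025, 0.001, 0.01, 0.1, 0, -0.2, 0.3, -0.025, 0.001, 0.01, 0.1, 0, -0.2, 0.3, -0.025, 0.001, 0.01, 0.1, 0, -0.1, 0.3, -0.025, 0.001, 0.01, 0.1, 0, -0.1, 0.3, -0.025, 0.001, 0.01, 0, 0, 0, 0.3, -0.018, 0.001, 0.008, 0, 0, 0, 0.3, -0.01, 0.001, 0.004, 0, 0, 0, 0.3, 0, 0, 0, 0, 0, 0])

```text
time_s: 21.05
eef_pos: [0.5413, 0.0155, 0.17]
tcp_rot: [0.609, -0.551, 0.38, -0.425]
wrist_force: [0.2, -0.3, -3.7]
grip_width: 0.549
```

Run:
```python
from plan import *
st()
delta([.549,.012,.168],Rt(5.7,70))
snap('wrist','w25');snap('side','s25')
```

```text
21.05 [0.5413 0.0155 0.17  ] [[0.104, -0.348, 0.932], [-0.995, -0.03, 0.099], [-0.006, -0.937, -0.35]] F [ 0.18 -0.32 -3.68] g 0.549 q [-0.387  0.333  2.295  2.46   0.782 -1.227]
cur 21.05 [0.5413 0.0155 0.17  ] shift(tool) [ 0.0042 -0.0007  0.0075] turn deg [ 0.46  0.36 -0.26] F [ 0.2 -0.3 -3.7]
```

View pics/w25.png

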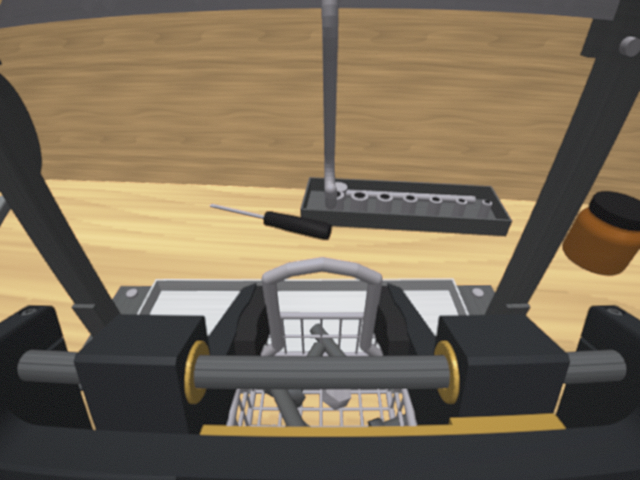

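View pics/s25.png

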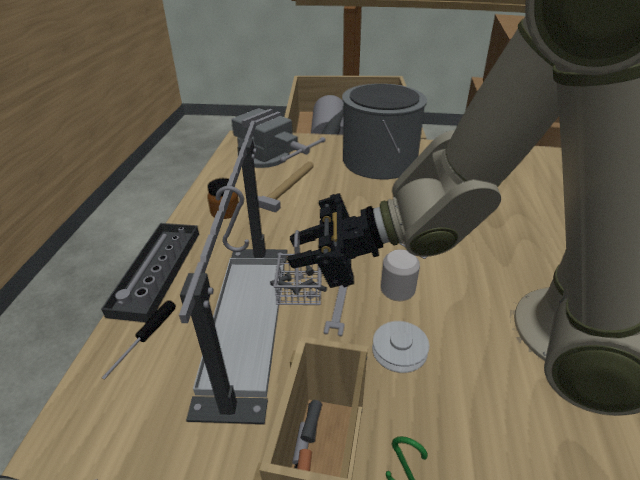

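Run:
```python
from plan import *
W=ld('w25')
print(proj(W,[.6338,.0204,.183]),'top',proj(W,[.6338,.0204,.187]),'lower side',proj(W,[.6338,.0204,.175]))
print('bail pred',proj(W,np.array([.5413,.0155,.17])+[.0047,.0004,.0306]))
# ray to hook shank at plane through hook (normal hx)
hx=np.array([np.cos(np.radians(6)),np.sin(np.radians(6)),0]);c=np.array([.6338,.0204,0])
for u,v in [(331,190),(330,100)]:
    o,d=ray(W,u,v);k=(c-o)@hx/(d@hx);print((o+k*d).round(4))
cb=np.array([.5460,.0159,0])
o,d=ray(W,321,262);k=(cb-o)@hx/(d@hx);print('bail',(o+k*d).round(4))
s=cv2.imread('pics/w25.png');cv2.imwrite('pics/c25.png',cv2.resize(s[150:300,250:400],None,fx=4,fy=4))
```

```text
[328.29822978 190.29586152] top [328.33573826 184.77819511] lower side [328.22503493 200.96641043]
bail pred [320.65110176 262.56465345]
[0.634  0.0187 0.1832]
[0.6339 0.0198 0.239 ]
bail [0.546  0.0158 0.2009]
```

View pics/c25.png

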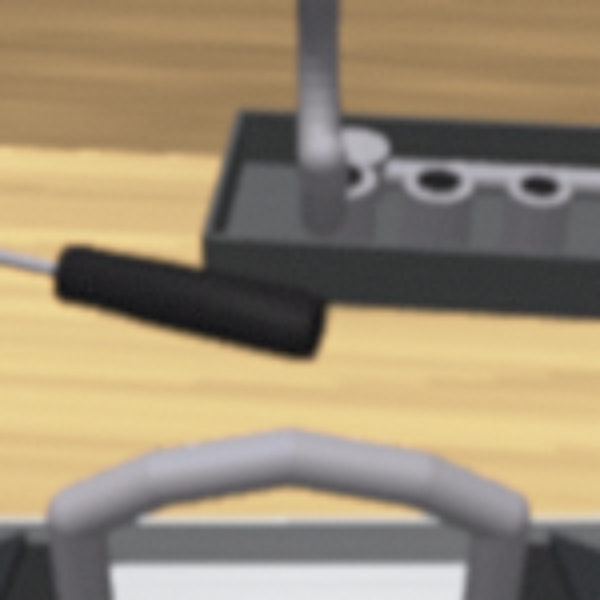

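Run:
```python
from plan import *
delta([.605,.0165,.170],Rt(5.7,70))
```

```text
cur 21.15 [0.5416 0.0139 0.1704] shift(tool) [ 0.0039 -0.0218  0.0595] turn deg [ 0.41  0.26 -0.27] F [-0.1  0.4 -3.6]
```

Request:
servo_tool(motion=[0.3, 0.001, -0.0055, 0.015, 0.1, 0.1, -0.1, 0.3, 0.001, -0.0055, 0.015, 0.1, 0.1, -0.1, 0.3, 0.001, -0.0055, 0.015, 0.1, 0, 0, 0.3, 0.001, -0.004, 0.01, 0.1, 0, 0, 0.3, 0, 0, 0, 0, 0, 0])

```text
time_s: 21.65
eef_pos: [0.6014, 0.0113, 0.1712]
tcp_rot: [0.605, -0.552, 0.386, -0.424]
wrist_force: [-1.1, -0.8, -3.8]
grip_width: 0.548
```

Run:
```python
from plan import *
snap('wrist','w26');snap('side','s26')
delta([.649,.0211,.170],Rt(5.7,70))
s=cv2.imread('pics/s26.png');w=cv2.imread('pics/w26.png')
cv2.imwrite('pics/c26.png',np.hstack([cv2.resize(s[160:310,200:360],(480,450)),cv2.resize(w[120:300,250:390],(320,450))]))
W=ld('w26')
hx=np.array([np.cos(np.radians(6)),np.sin(np.radians(6)),0]);t=np.array(sensors.observe()['eef_pos'])
print('bail pred',proj(W,t+[.0047,.0004,.0306]),'tip pred',proj(W,[.634,.0187,.183]),proj(W,[.634,.0187,.187]))
```

```text
cur 21.75 [0.6003 0.0116 0.1707] shift(tool) [-0.005  -0.0163  0.0466] turn deg [ 0.11 -0.31 -0.28] F [-0.5 -0.3 -3.7]
bail pred [319.82456565 265.09163891] tip pred [312.23462212 252.37676374] [312.07612163 246.19373005]
```

View pics/c26.png

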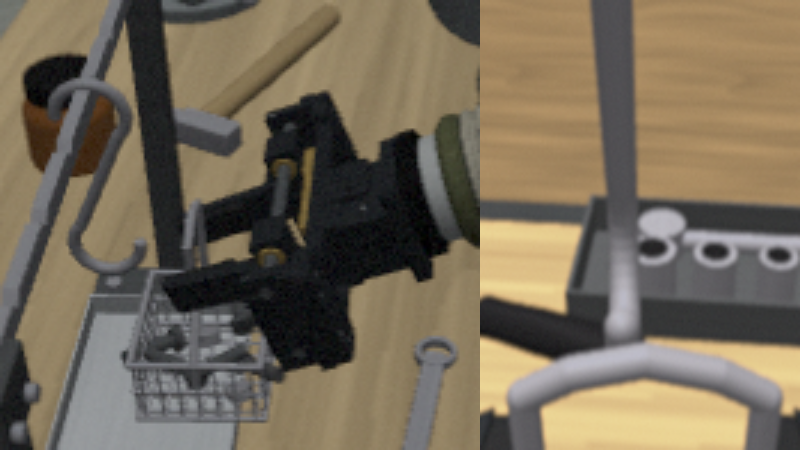

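Request:
servo_tool(motion=[0.3, -0.003, -0.0045, 0.006, 0, -0.1, 0, 0.3, -0.001, -0.0036, 0.01, 0, -0.1, 0, 0.3, -0.001, -0.0036, 0.01, 0, 0, 0, 0.3, 0, -0.0036, 0.01, 0, 0, 0, 0.3, 0, 0, 0, 0, 0, 0])

```text
time_s: 22.25
eef_pos: [0.641, 0.0204, 0.173]
tcp_rot: [0.606, -0.552, 0.384, -0.425]
wrist_force: [0.6, 0.6, -4.0]
grip_width: 0.55
```

Run:
```python
from plan import *
snap('wrist','w27');snap('side','s27')
delta([.649,.0211,.170],Rt(5.7,70))
s=cv2.imread('pics/s27.png');w=cv2.imread('pics/w27.png')
cv2.imwrite('pics/c27.png',np.hstack([cv2.resize(s[160:310,200:360],(480,450)),cv2.resize(w[120:300,250:390],(320,450))]))
```

```text
cur 22.35 [0.6398 0.0204 0.1724] shift(tool) [ 0.0002 -0.0009  0.0095] turn deg [ 0.22 -0.17 -0.36] F [ 0.4  0.  -3.6]
```

View pics/c27.png

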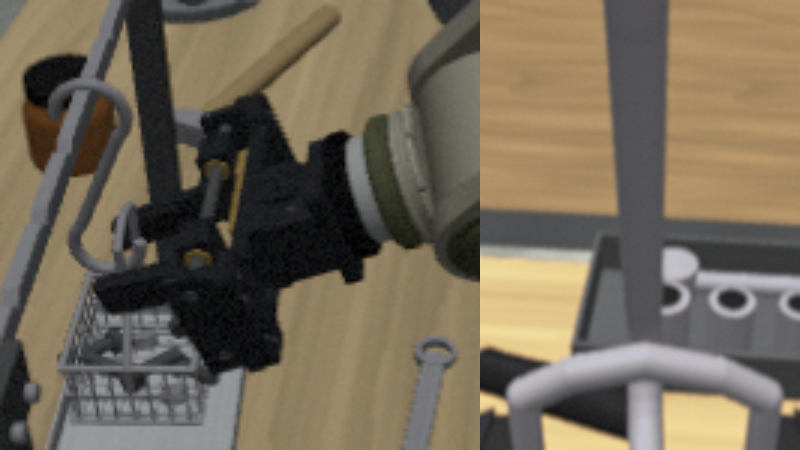

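Request:
servo_tool(motion=[0.3, 0, -0.001, 0.005, 0, 0, 0, 0.3, 0, 0, 0.004, 0, 0, 0, 0.3, 0, 0.006, 0.002, 0, 0, 0, 0.3, 0, 0.006, 0.002, 0, 0, 0, 0.3, 0, 0, 0, 0, 0, 0])

```text
time_s: 22.85
eef_pos: [0.648, 0.0213, 0.1556]
tcp_rot: [0.606, -0.553, 0.383, -0.424]
wrist_force: [0.2, -0.7, -3.7]
grip_width: 0.55
```

Run:
```python
from plan import *
snap('wrist','w28');snap('side','s28')
delta([.649,.0211,.139],Rt(5.7,70))
s=cv2.imread('pics/s28.png');w=cv2.imread('pics/w28.png')
cv2.imwrite('pics/c28.png',np.hstack([cv2.resize(s[160:310,200:360],(480,450)),cv2.resize(w[120:300,250:390],(320,450))]))
```

```text
cur 22.95 [0.6482 0.0213 0.1565] shift(tool) [0.0003 0.0162 0.0068] turn deg [ 0.24 -0.18 -0.37] F [ 0.4  0.4 -3.9]
```

View pics/c28.png

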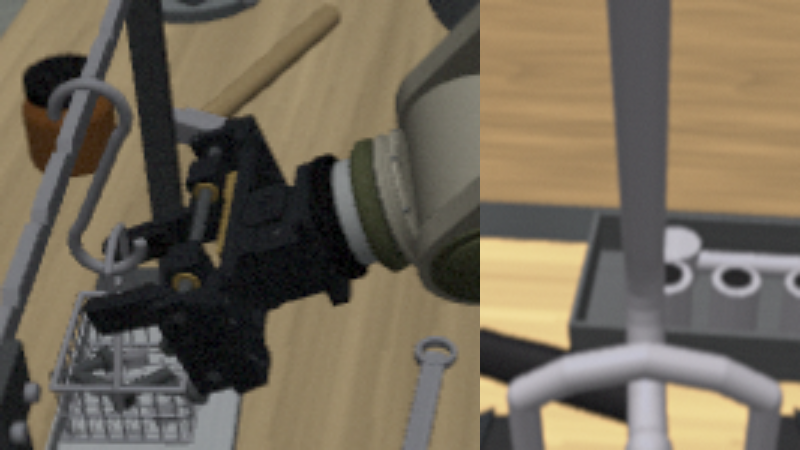

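Request:
servo_tool(motion=[0.3, 0, 0.004, 0.0018, 0, 0, 0, 0.3, 0, 0.004, 0.0014, 0, 0, 0, 0.3, 0, 0.003, 0.001, 0, 0, 0, 0.3, 0, 0, 0, 0, 0, 0])

```text
time_s: 23.35
eef_pos: [0.6484, 0.0212, 0.1441]
tcp_rot: [0.606, -0.553, 0.384, -0.424]
wrist_force: [0.1, 0.2, -3.4]
grip_width: 0.549
```

Request:
servo_tool(motion=[0.3, 0, 0.0015, 0.0005, 0, 0, 0])

```text
time_s: 23.45
eef_pos: [0.6484, 0.0213, 0.1426]
tcp_rot: [0.606, -0.553, 0.384, -0.424]
wrist_force: [-0.9, -0.4, -4.2]
grip_width: 0.549
```

Request:
servo_tool(motion=[0.3, 0, 0.0014, 0.0005, 0, 0, 0])

```text
time_s: 23.55
eef_pos: [0.6484, 0.0213, 0.141]
tcp_rot: [0.606, -0.553, 0.384, -0.424]
wrist_force: [-0.1, -0.9, -4.3]
grip_width: 0.551
```

Request:
servo_tool(motion=[0.3, 0, 0.001, 0.0004, 0, 0, 0])

```text
time_s: 23.65
eef_pos: [0.6484, 0.0213, 0.1399]
tcp_rot: [0.606, -0.553, 0.384, -0.425]
wrist_force: [-0.4, -0.2, -3.1]
grip_width: 0.551
```

Request:
servo_tool(motion=[0.3, 0, 0.0008, 0.0003, 0, 0, 0])

```text
time_s: 23.75
eef_pos: [0.6488, 0.0212, 0.1396]
tcp_rot: [0.605, -0.553, 0.384, -0.425]
wrist_force: [-0.9, 0.3, 0.3]
grip_width: 0.548
```

Request:
servo_tool(motion=[0.3, 0, 0.0006, 0.0002, 0, 0, 0])

```text
time_s: 23.85
eef_pos: [0.6491, 0.0212, 0.1396]
tcp_rot: [0.605, -0.552, 0.385, -0.426]
wrist_force: [-0.3, -0.1, -1.2]
grip_width: 0.548
```

Run:
```python
from plan import *
snap('wrist','w29');snap('side','s29')
s=cv2.imread('pics/s29.png');w=cv2.imread('pics/w29.png')
cv2.imwrite('pics/c29.png',np.hstack([cv2.resize(s[160:310,200:360],(480,450)),cv2.resize(w[120:300,250:390],(320,450))]))
```

```text
(no output)
```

View pics/c29.png

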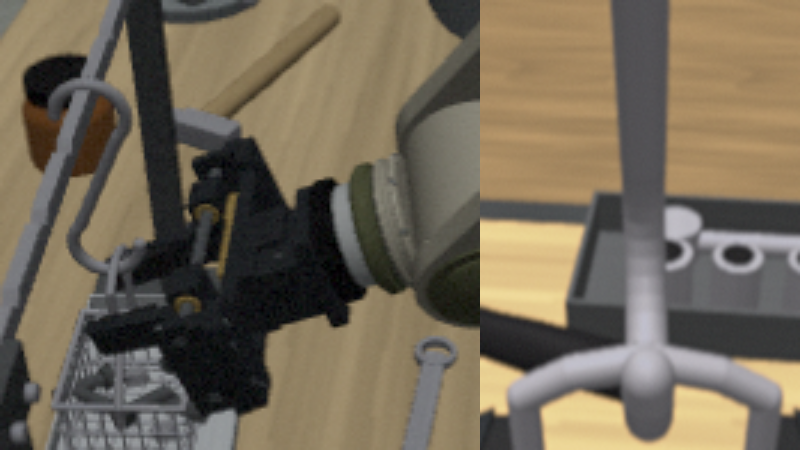

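Request:
servo_tool(motion=[0.6, 0, 0, 0, 0, 0, 0, 0.65, 0, 0, 0, 0, 0, 0, 0.75, 0, 0, 0, 0, 0, 0, 0.85, 0, 0, 0, 0, 0, 0, 1, 0, 0, 0, 0, 0, 0, 1, 0, 0, 0, 0, 0, 0])

```text
time_s: 24.55
eef_pos: [0.6496, 0.0211, 0.1408]
tcp_rot: [0.605, -0.551, 0.386, -0.426]
wrist_force: [0.4, 0.4, -0.3]
grip_width: 0.984
```

Run:
```python
from plan import *
st()
snap('wrist','w30');snap('side','s30')
s=cv2.imread('pics/s30.png');w=cv2.imread('pics/w30.png')
cv2.imwrite('pics/c30.png',np.hstack([cv2.resize(s[160:310,200:360],(480,450)),cv2.resize(w[120:400,180:460],(320,450))]))
```

```text
24.55 [0.6496 0.0211 0.1408] [[0.094, -0.338, 0.936], [-0.996, -0.028, 0.09], [-0.004, -0.941, -0.339]] F [ 0.44  0.37 -0.27] g 0.984 q [-0.271  0.559  2.004  2.592  0.701 -1.258]
```

View pics/c30.png

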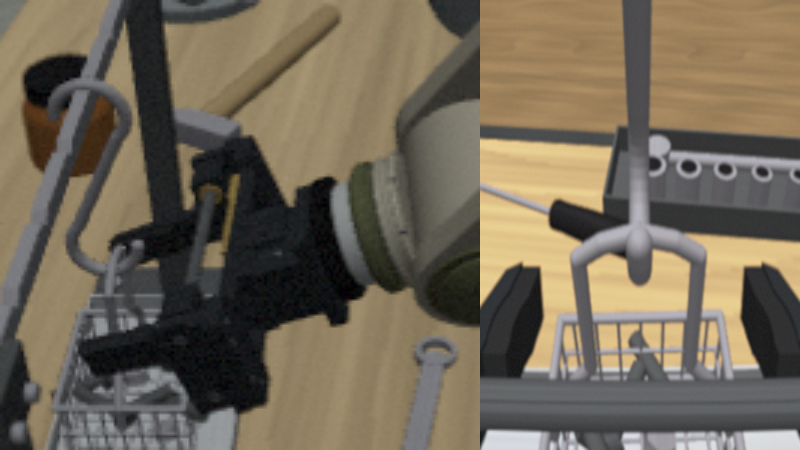

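Request:
servo_tool(motion=[1, 0, 0, -0.01, 0, 0, 0, 1, 0, 0, -0.02, 0, 0, 0, 1, 0, 0, -0.03, 0, 0, 0, 1, 0, 0, -0.04, 0, 0, 0, 1, 0, 0, -0.04, 0, 0, 0, 1, 0, 0, 0, 0, 0, 0, 1, 0, 0, 0, 0, 0, 0, 1, 0, 0, 0, 0, 0, 0])

```text
time_s: 25.45
eef_pos: [0.511, 0.0092, 0.1901]
tcp_rot: [0.604, -0.551, 0.386, -0.427]
wrist_force: [0.3, -0.9, 0.4]
grip_width: 1.0
```

Run:
```python
from plan import *
st()
snap('wrist','w31');snap('side','s31');snap('top','t31')
```

```text
25.45 [0.511  0.0092 0.1901] [[0.095, -0.337, 0.937], [-0.996, -0.028, 0.09], [-0.004, -0.941, -0.338]] F [ 0.29 -0.9   0.39] g 1.0 q [-0.445  0.228  2.371  2.388  0.787 -1.182]
```

View pics/w31.png

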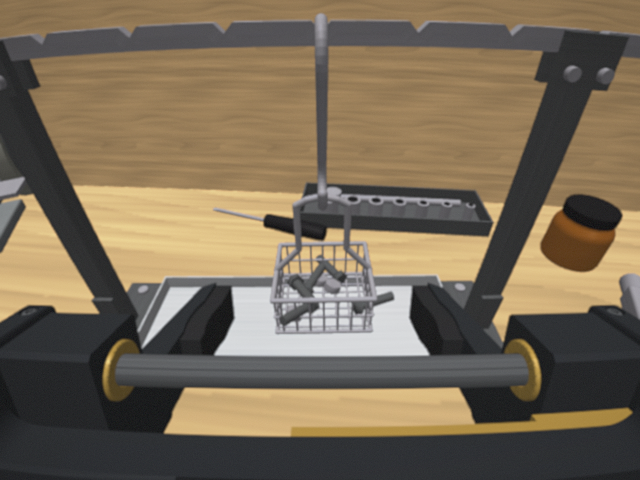

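View pics/s31.png

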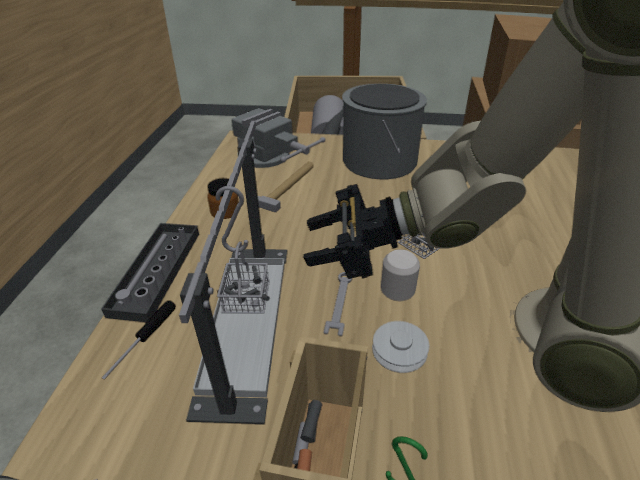

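View pics/t31.png

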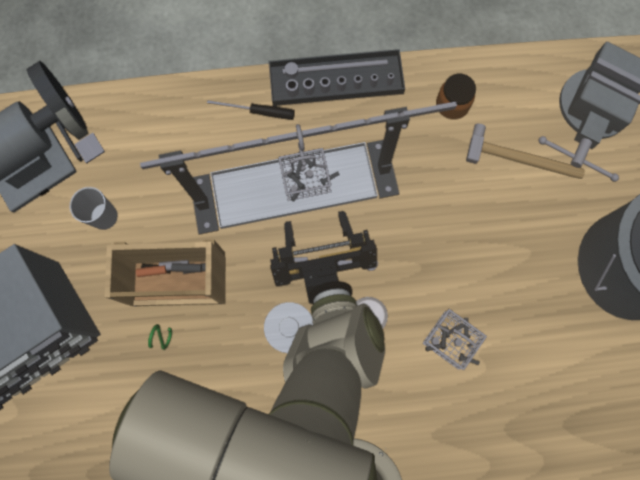

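The basket hangs upright in the hook over the tray, in wrist view at (322,285). Nothing else looks moved. I'll let it settle and check for motion.

Request:
servo_tool(motion=[1, 0, 0, 0, 0, 0, 0, 1, 0, 0, 0, 0, 0, 0, 1, 0, 0, 0, 0, 0, 0, 1, 0, 0, 0, 0, 0, 0, 1, 0, 0, 0, 0, 0, 0, 1, 0, 0, 0, 0, 0, 0, 1, 0, 0, 0, 0, 0, 0, 1, 0, 0, 0, 0, 0, 0, 1, 0, 0, 0, 0, 0, 0, 1, 0, 0, 0, 0, 0, 0, 1, 0, 0, 0, 0, 0, 0, 1, 0, 0, 0, 0, 0, 0, 1, 0, 0, 0, 0, 0, 0, 1, 0, 0, 0, 0, 0, 0, 1, 0, 0, 0, 0, 0, 0, 1, 0, 0, 0, 0, 0, 0, 1, 0, 0, 0, 0, 0, 0, 1, 0, 0, 0, 0, 0, 0, 1, 0, 0, 0, 0, 0, 0, 1, 0, 0, 0, 0, 0, 0])

```text
time_s: 27.6
eef_pos: [0.5121, 0.0097, 0.1889]
tcp_rot: [0.605, -0.551, 0.385, -0.427]
wrist_force: [0.1, 0.2, 0.4]
grip_width: 1.001
```

Run:
```python
from plan import *
st()
fr=[snap('side','s32_%d'%k)[0].astype(float) for k in range(7)]
for k in range(1,7): print(k,np.abs(fr[k]-fr[0])[175:320,195:285].mean().round(2),np.abs(fr[k]-fr[0])[330:400,100:180].mean().round(2))
w,W=snap('wrist','w32')
s=cv2.imread('pics/s32_6.png');cv2.imwrite('pics/c32.png',np.hstack([cv2.resize(s[160:330,190:300],(310,480)),cv2.resize(w[:,:,::-1][0:360,220:420],(270,480))]))
# objects moved? compare top images before/after
a=cv2.imread('pics/top0.png').astype(int);b=cv2.imread('pics/t31.png').astype(int)
for n,(x0,y0,x1,y1) in dict(wrench=(290,250,345,280),cup=(65,180,120,230),hammer=(460,120,590,180),screwdriver=(200,90,300,120),jar=(435,70,480,120),bin=(100,235,170,310),green=(140,320,180,355)).items():
    print(n,np.abs(a-b)[y0:y1,x0:x1].mean().round(2))
```

```text
27.6 [0.5121 0.0097 0.1889] [[0.096, -0.339, 0.936], [-0.995, -0.028, 0.092], [-0.005, -0.941, -0.34]] F [0.07 0.22 0.37] g 1.001 q [-0.443  0.233  2.368  2.388  0.787 -1.182]
1 2.1 1.68
2 2.11 1.68
3 2.13 1.68
4 2.11 1.69
5 2.12 1.7
6 2.1 1.67
wrench 61.14
cup 5.58
hammer 6.27
screwdriver 5.45
jar 4.39
bin 5.14
green 5.54
```

View pics/c32.png

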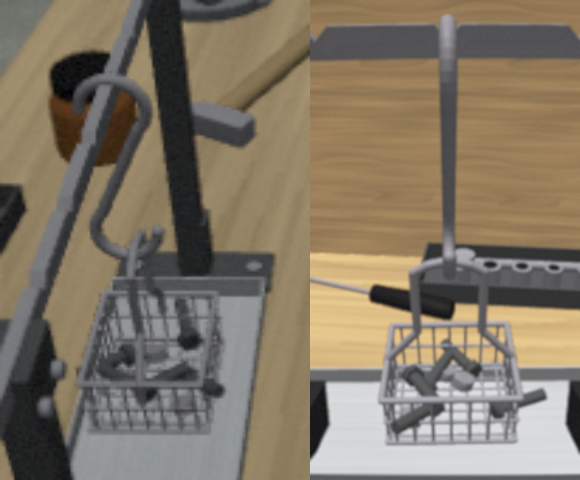

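The pixel differences around the basket match the noise on static background, so the scene is still. The top-view "wrench" difference is the gripper covering it, and the side view shows the wrench in its original place.

Run:
```python
from h import *
print(order.job_done())
```

```text
the job is handed in; nothing more can be done
None
```

The S-hook is seated in a notch of the bar and let go, and the basket of bolts hangs upright in its lower curl over the drip tray. I handed it in at about 28 s; no verdict is reported.

- **Hook:** I took the grey hook off the bin rail and found the notch with the wrist camera. It went in about 4.5 mm below the height where it would have sat on the flat edge. The wrist force changed by about 3 N when it touched, well under the limit.
- **Basket:** I picked the one farthest to the robot's right. I first set it down about 6 cm further away so I could grip both bail legs with the tool tilted forward. Then I passed the bail over the hook's tip, lowered it into the curl, let go and backed off.
- **Last checks:** Pixel differences between pictures of the basket were at noise level, so it was not moving. The other things I compared in the top view had not moved. The wrench was hidden by the gripper there, but the side view shows it in its old place. I did not compare the oil filter or pulley numerically.

I checked that the hook and basket are upright and clear of the stand only by eye, and I did not measure the final crown height. No check failed or disagreed.

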